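# Wipe down the reject plate and log the cracked pads

### The arm

A 6-joint arm with a two-finger parallel gripper is mounted at the origin on the work surface. World frame = base frame: x ahead of the robot, y to its left, z up, the work surface at z = 0. Lengths are in m, angles in rad, forces in N, time in s.
With the tool pointing down it reaches from about 0.375 to 0.9 m from the base axis. Payload 3.1 kg.
Tool frame: the origin (TCP) lies on the centre line of the jaws, within the pads' length; the fingertips stand ahead of it and the grasp point (between the pads) lies 2 mm behind it (ctrl.tips_ahead is the z of the fingertips in the tool frame, in m); z points along the fingers, y is the direction in which the jaws open and shut (so a half turn about z gives the same grasp; the last joint's range is limited). The gripper opens to 87 mm and grips with 3 to 60 N. Pads are 19 mm wide; open, the fingers measure 117 mm over their backs; the gripper's body (75 mm by 190 mm) begins 51 mm behind the grasp point.
Start: joints at [1.058, 0.527, 1.433, -0, 1.181, -0.178], TCP at [0.205, 0.59, 0.24] pointing down, gripper open.
Joint ranges: [-3.08, 3.08], [-0.75, 2.2], [0.22, 2.44], [-1.43, 4.57], [0, 2.65], [-2.85, 2.85]. Speed limits (rad/s): [2.79, 2.79, 3.14, 3.14, 3.14, 3.14].

### API

Orientations are given as a unit quaternion [w, x, y, z].
In Python, from station import ctrl gives the robot as it stands. The module is installed in compiled form; this text tells all that it offers.
- The arm moves only by the tool carry_out, never from a script. Its argument "series" is a list of rows, each an object with "linear": the shift along the tool's x, y, z in m, a list of three; "spin": the turn about the tool's z in rad. A call has 1 to 8 rows; each row is the pose to reach, as a shift and turn from the pose commanded when the call began, along the tool's axes at that moment; what a row does not reach only later rows make up. A row lasts 1/8 s, in which the tool goes at most 62.5 mm and 10.7 degrees, less where a joint would pass 70% of its speed; a pose out of reach is approached as far as the arm can. A call with a gripper value outside its range is refused whole. "gripper" is the gripper's target within -1 to 1 (fully open at 1, half-way at 0, shut at -1), set as the call begins (left out, the last holds). The fingers move at their own pace and stop on an object; "newtons" is the grip in N (left out, the last holds). Time passes only in rows, so rows that repeat a pose let the fingers close. It gives the time, the measured TCP pose, the force and the opening at its end, in the units of the state.
- ctrl.get_state(): the state, without advancing time (a new reading comes with each control period).
- ctrl.read_camera(name): name is "scene" or "top" or "wrist"; returns a dict with "color" (480x640x3 uint8, blue, green, red), "depth" (480x640 float32, m along the optical axis (not along the pixel's ray), 0 where there is no reading), "fovy" (degrees; the focal length in pixels is half the picture's height over the tangent of half this angle, whatever the lens; pixels are square), "cx", "cy" (the principal point, pixels), "cam_to_world" (4x4, takes a point from camera to world coordinates). Camera axes: x right, y down, z forward; pixel columns grow to the right and rows downward; lengths in m; the calibration is good to about 2 mm. A picture is of the moment at which its call begins.
- ctrl.sign_off(): hands the job in, once; it reports no verdict.
The state is a dict: "time_s": time; "q": joint angles; "joint_velocities": joint speeds; "effort": joint torques, N m; "position": TCP position; "orientation": TCP orientation; "force": force on the tool from outside, world axes, zero at the start; "ft_torque": the same for the moment, N m; "finger_gap": finger opening in m.
Only numpy, scipy, OpenCV 4.12 (cv2) and the standard library are available. Lean on these libraries where they do the work, as an engineer would, in place of code of your own. Each camera call takes 0.05 s, during which the arm holds its last target.

### The job

Clear the reject plate: with the scraper block wipe every loose chip off the steel plate into the trough along its edge (the chips are sharp, so never touch them with the gripper), then stand the block back upright on its rubber mat. Next lay all the cracked friction pads lining-up flat on the cleared plate, none overlapping another, and with all of them lying there squeeze the scanner's trigger fully and let it spring right back to log them. Leave the pads on the plate, and do not disturb the bent backing plate, the bronze pins or the brass gauge.

Things in the scene. Friction and masses are not known exactly. Their poses are not given: they have to be found in the camera images.
- reject_plate: Fixed dark steel plate with a grey trough along its near (own -x) edge. Origin on the bench under the plate's centre, z up. Plate top 40 mm above the bench, x -115 to 115 mm, y -135 to 135 mm; lips 8 mm high and 6 mm thick stand around it at its far (+x) and both y edges, none at the trough edge. Trough inside: x -215 to -115 mm, y -135 to 135 mm, floor at 4 mm, outer walls 55 mm high.
- scraper: Loose scraper block, 250 g, standing upright. Origin at the centre of its underside; own x along its length, z up. Black rubber foot 150 (x) x 40 (y) x 20 mm high, above it an aluminium grip ridge 130 (x) x 26 (y) mm from 20 to 72 mm high: pinch the ridge across y.
- scraper_mat: Fixed black rubber mat 190 (x) x 100 (y) x 6 mm on the bench, the scraper's home. Origin at the centre of its underside.
- scanner: Fixed grey scanner in a bench stand, upside down with its black grip pointing straight up. Origin on the bench under the grip's axis; own -x is the way its window points. Grip 30 (x) x 28 (y) mm, from 82 to 190 mm high, its back face at x = +15 mm. Head and stand below, x -84 to 65 mm, y -30 to 30 mm, up to 82 mm. The trigger stands before the grip on its -x side.
- trigger (a joint): Sprung hinge of the scanner's trigger (rad): 0 released, 0.3 fully squeezed against the grip; about 7 N at its upper end. The trigger is a bar 10 (x) x 22 (y) x 85 mm high, hinged at its lower end 45 mm in front (-x) of the grip's axis and 88 mm above the bench; its upper end swings towards the grip.
- trigger_face (a point): Point on the trigger's front face (away from the grip), 75 mm above its hinge, so about 163 mm above the bench; released it is 50 mm in front (-x) of the grip's axis, squeezed about 28 mm.
- pad1: Cracked brake pad, loose, 180 g: steel back 90 (x) x 44 (y) x 6 mm with an olive lining 74 x 42 mm on top with a dark crack across it, 16 mm thick in all. Origin at the centre of the underside, z up through the lining. May be absent.
- pad2: Cracked brake pad, loose, 180 g: steel back 90 (x) x 44 (y) x 6 mm with an olive lining 74 x 42 mm on top with a dark crack across it, 16 mm thick in all. Origin at the centre of the underside, z up through the lining. May be absent.
- pad3: Cracked brake pad, loose, 180 g: steel back 90 (x) x 44 (y) x 6 mm with an olive lining 74 x 42 mm on top with a dark crack across it, 16 mm thick in all. Origin at the centre of the underside, z up through the lining. May be absent.
- pad4: Cracked brake pad, loose, 180 g: steel back 90 (x) x 44 (y) x 6 mm with an olive lining 74 x 42 mm on top with a dark crack across it, 16 mm thick in all. Origin at the centre of the underside, z up through the lining. May be absent.
- chip1: Loose chip of olive lining about 42 x 28 x 14 mm lying on the plate. Origin at the centre of its underside. May be absent.
- chip2: Loose chip of olive lining about 42 x 28 x 14 mm lying on the plate. Origin at the centre of its underside. May be absent.
- chip3: Loose chip of olive lining about 42 x 28 x 14 mm lying on the plate. Origin at the centre of its underside. May be absent.
- chip4: Loose chip of olive lining about 42 x 28 x 14 mm lying on the plate. Origin at the centre of its underside. May be absent.
- chip5: Loose chip of olive lining about 42 x 28 x 14 mm lying on the plate. Origin at the centre of its underside. May be absent.
- chip6: Loose chip of olive lining about 42 x 28 x 14 mm lying on the plate. Origin at the centre of its underside. May be absent.
- bent_plate: Bent steel backing plate without lining, 120 x 46 mm. Leave it alone.
- pin1: Bronze guide pin 90 mm long, 12 mm thick, lying down. Leave it alone.
- pin2: Bronze guide pin, like pin1. Leave it alone.
- wear_gauge: Flat brass wear gauge 110 mm long. Leave it alone.

How it is judged:
On the way, in this order (a step that is already met when the one before it is completed fails the run):
1. every chip is off the plate and in the trough (x of chip1 in the frame of reject_plate between -0.217 and -0.115 m and z of chip1 in the frame of reject_plate between -0.002 and 0.036 m and y of chip1 in the frame of reject_plate between -0.138 and 0.138 m and x of chip2 in the frame of reject_plate between -0.217 and -0.115 m and z of chip2 in the frame of reject_plate between -0.002 and 0.036 m and y of chip2 in the frame of reject_plate between -0.138 and 0.138 m and x of chip3 in the frame of reject_plate between -0.217 and -0.115 m and z of chip3 in the frame of reject_plate between -0.002 and 0.036 m and y of chip3 in the frame of reject_plate between -0.138 and 0.138 m and x of chip4 in the frame of reject_plate between -0.217 and -0.115 m and z of chip4 in the frame of reject_plate between -0.002 and 0.036 m and y of chip4 in the frame of reject_plate between -0.138 and 0.138 m and x of chip5 in the frame of reject_plate between -0.217 and -0.115 m and z of chip5 in the frame of reject_plate between -0.002 and 0.036 m and y of chip5 in the frame of reject_plate between -0.138 and 0.138 m and x of chip6 in the frame of reject_plate between -0.217 and -0.115 m and z of chip6 in the frame of reject_plate between -0.002 and 0.036 m and y of chip6 in the frame of reject_plate between -0.138 and 0.138 m), for 0.2 s.
2. the scraper block stands upright on its mat, let go (x of scraper in the frame of scraper_mat between -0.06 and 0.06 m and y of scraper in the frame of scraper_mat between -0.04 and 0.04 m and z of scraper in the frame of scraper_mat below 0.012 m and angle between scraper's own z axis and vertical below 0.1 rad and contact force between the fingers and scraper below 0.1 N), for 0.2 s.
3. all the cracked pads lie flat on the plate, let go, the chips still in the trough (all of step 1 and x of pad1 in the frame of reject_plate between -0.085 and 0.115 m and y of pad1 in the frame of reject_plate between -0.125 and 0.125 m and z of pad1 in the frame of reject_plate between 0.036 and 0.046 m and angle between each of pad1, pad2, pad3, pad4's own z axis and vertical below 0.08 rad and x of pad2 in the frame of reject_plate between -0.085 and 0.115 m and y of pad2 in the frame of reject_plate between -0.125 and 0.125 m and z of pad2 in the frame of reject_plate between 0.036 and 0.046 m and x of pad3 in the frame of reject_plate between -0.085 and 0.115 m and y of pad3 in the frame of reject_plate between -0.125 and 0.125 m and z of pad3 in the frame of reject_plate between 0.036 and 0.046 m and x of pad4 in the frame of reject_plate between -0.085 and 0.115 m and y of pad4 in the frame of reject_plate between -0.125 and 0.125 m and z of pad4 in the frame of reject_plate between 0.036 and 0.046 m and contact force between the fingers and pad1 below 0.1 N and contact force between the fingers and pad2 below 0.1 N and contact force between the fingers and pad3 below 0.1 N and contact force between the fingers and pad4 below 0.1 N), for 0.3 s.
4. the trigger is squeezed fully while all the pads lie on the plate (value of joint trigger above 0.24 rad and x of pad1 in the frame of reject_plate between -0.085 and 0.115 m and y of pad1 in the frame of reject_plate between -0.125 and 0.125 m and z of pad1 in the frame of reject_plate between 0.036 and 0.046 m and angle between each of pad1, pad2, pad3, pad4's own z axis and vertical below 0.08 rad and x of pad2 in the frame of reject_plate between -0.085 and 0.115 m and y of pad2 in the frame of reject_plate between -0.125 and 0.125 m and z of pad2 in the frame of reject_plate between 0.036 and 0.046 m and x of pad3 in the frame of reject_plate between -0.085 and 0.115 m and y of pad3 in the frame of reject_plate between -0.125 and 0.125 m and z of pad3 in the frame of reject_plate between 0.036 and 0.046 m and x of pad4 in the frame of reject_plate between -0.085 and 0.115 m and y of pad4 in the frame of reject_plate between -0.125 and 0.125 m and z of pad4 in the frame of reject_plate between 0.036 and 0.046 m), for 0.1 s.
5. the trigger has sprung back (value of joint trigger below 0.03 rad), for 0.2 s.
At the end, for the whole second after the job is handed in: All chips in the trough; scraper upright (0.1 rad) on its mat, middle within 60 mm along and 40 mm across; each pad flat on the plate (0.08 rad, 6 mm in height), middle over 30 mm from the trough edge and 10 mm inside the side lips; trigger released; pads and scraper at rest (all of step 1 and all of step 2 and x of pad1 in the frame of reject_plate between -0.085 and 0.115 m and y of pad1 in the frame of reject_plate between -0.125 and 0.125 m and z of pad1 in the frame of reject_plate between 0.036 and 0.046 m and angle between each of pad1, pad2, pad3, pad4's own z axis and vertical below 0.08 rad and x of pad2 in the frame of reject_plate between -0.085 and 0.115 m and y of pad2 in the frame of reject_plate between -0.125 and 0.125 m and z of pad2 in the frame of reject_plate between 0.036 and 0.046 m and x of pad3 in the frame of reject_plate between -0.085 and 0.115 m and y of pad3 in the frame of reject_plate between -0.125 and 0.125 m and z of pad3 in the frame of reject_plate between 0.036 and 0.046 m and x of pad4 in the frame of reject_plate between -0.085 and 0.115 m and y of pad4 in the frame of reject_plate between -0.125 and 0.125 m and z of pad4 in the frame of reject_plate between 0.036 and 0.046 m and value of joint trigger below 0.03 rad and linear speed of each of pad1, pad2, pad3, pad4, scraper below 0.02 m/s); the robot touches nothing.
It fails at once if the gripper's fingers touch a chip (contact force between the fingers and chip1 above 0.5 N or contact force between the fingers and chip2 above 0.5 N or contact force between the fingers and chip3 above 0.5 N or contact force between the fingers and chip4 above 0.5 N or contact force between the fingers and chip5 above 0.5 N or contact force between the fingers and chip6 above 0.5 N).
It fails at once if the bent plate, a pin or the gauge is moved more than 40 mm (distance of any of bent_plate, pin1, pin2, wear_gauge from where it was at the start of the episode above 0.04 m).
Of chip1, chip2, chip3, chip4, chip5, chip6 only 3 to 6 are there at a start; the rules pass over those that are not, and their reading is None.
Of pad1, pad2, pad3, pad4 only 3 to 4 are there at a start; the rules pass over those that are not, and their reading is None.
At some moment in a run one of pad1, pad2, pad3, pad4 may be knocked a few centimetres aside while the robot is not near it.
Once in a run the grip may slacken for a moment while it holds something.
It also fails if it takes over 210 s, if anything falls off the work surface, if the arm or the gripper's body presses on something with over 40 N, if the wrist force passes 120 N, or if a joint passes its speed limit or range.

## Working session

There is one attempt and no reset: what is moved stays moved. The work goes in short steps, Python scripts to look and compute and a tool call to move; the robot and the scene stay as the last step left them, time stands still between calls to the robot, and variables do not carry over. Pictures are saved under pics/ and viewed, and the job is handed in when it is done.

Besides the shell and the picture viewer there is one more tool, called after "Emit:" as name([rows], argument=value, ...), one row to a line, values as JSON. carry_out: Moves the arm, as the interface text tells. Its arguments: {"type":"object","properties":{"series":{"type":"array"},"gripper":{"type":"number"},"newtons":{"type":"number"}},"required":["series"]}

```bash
mkdir -p pics
cat > h.py <<'E'
import numpy as np, cv2
from station import ctrl
def cam(n):
    d=ctrl.read_camera(n); return d
def pts(d):
    H,W=d["depth"].shape; f=H/2/np.tan(np.radians(d["fovy"])/2)
    u,v=np.meshgrid(np.arange(W),np.arange(H)); z=d["depth"]
    P=np.stack([(u-d["cx"])/f*z,(v-d["cy"])/f*z,z],-1)
    M=np.array(d["cam_to_world"]); return P@M[:3,:3].T+M[:3,3]
def proj(d,p):
    M=np.array(d["cam_to_world"]); q=(np.asarray(p)-M[:3,3])@M[:3,:3]
    f=d["depth"].shape[0]/2/np.tan(np.radians(d["fovy"])/2)
    return q[...,0]/q[...,2]*f+d["cx"],q[...,1]/q[...,2]*f+d["cy"]
E
python3 - <<'E'
from h import *
s=ctrl.get_state(); print(s, ctrl.tips_ahead)
for n in ("scene","top","wrist"):
    d=cam(n); cv2.imwrite(f"pics/{n}0.png",d["color"]); print(n,d["fovy"],d["cx"],d["cy"],np.round(d["cam_to_world"],3).tolist())
    np.savez(f"{n}0.npz",**d)
E
```

```text
{'time_s': 0.0, 'q': array([ 1.05850694e+00,  5.28487548e-01,  1.43393149e+00, -1.45935678e-05,
        1.18139011e+00, -1.78477520e-01]), 'joint_velocities': array([ 9.22750218e-04,  9.85431953e-04, -9.48193353e-05, -2.03960289e-03,
        1.32797268e-03,  1.14047392e-03]), 'effort': array([-3.53522619e-04, -4.40043819e+01, -1.76588559e+01,  6.33081933e-02,
        5.83057653e-02, -1.45943736e-04]), 'position': array([0.20438688, 0.58988182, 0.23854918]), 'orientation': array([-3.68855460e-04,  1.66129237e-01,  9.86103366e-01, -1.04508210e-03]), 'force': array([-1.98389141, -0.07653088,  0.15390234]), 'ft_torque': array([ 0.01359888, -0.0419185 ,  0.01903959]), 'finger_gap': 0.08684827303414652} 0.017
scene 55.45400308501032 320.5510278656769 236.0357118075236 [[-0.479, 0.662, -0.577, 1.072], [0.878, 0.359, -0.317, 0.274], [-0.002, -0.659, -0.753, 0.852], [0.0, 0.0, 0.0, 1.0]]
top 56.844159190021585 322.26289167426495 245.06603586994572 [[-0.021, -0.995, 0.098, 0.398], [-1.0, 0.019, -0.018, -0.014], [0.016, -0.098, -0.995, 1.169], [0.0, 0.0, 0.0, 1.0]]
wrist 58.962498407568845 324.0601130499397 241.60427320099478 [[0.328, 0.906, 0.267, 0.131], [0.945, -0.314, -0.095, 0.616], [-0.002, 0.283, -0.959, 0.383], [0.0, 0.0, 0.0, 1.0]]
```

View pics/top0.png

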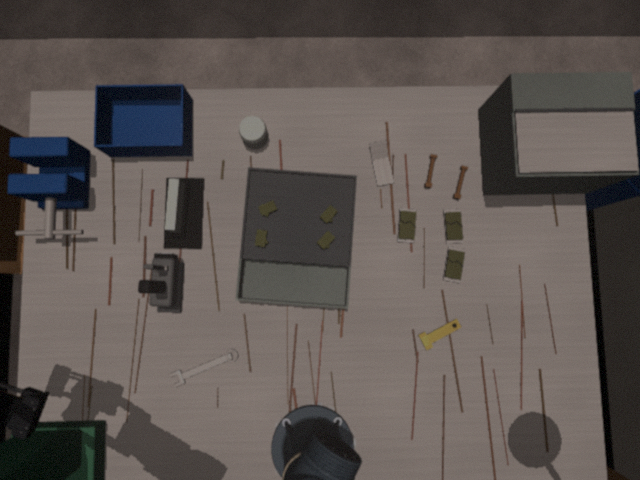

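View pics/scene0.png

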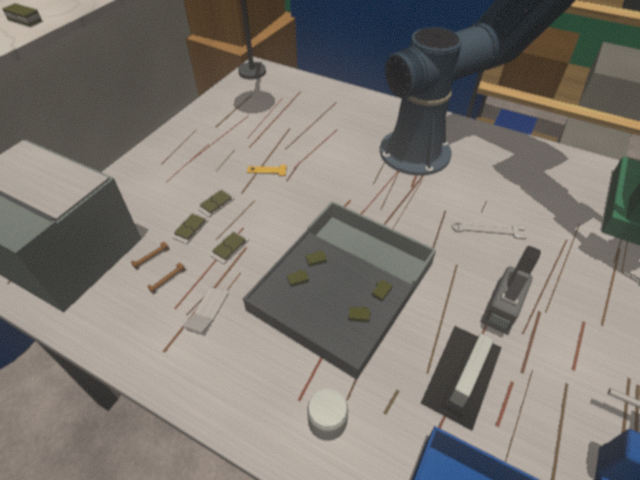

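View pics/wrist0.png

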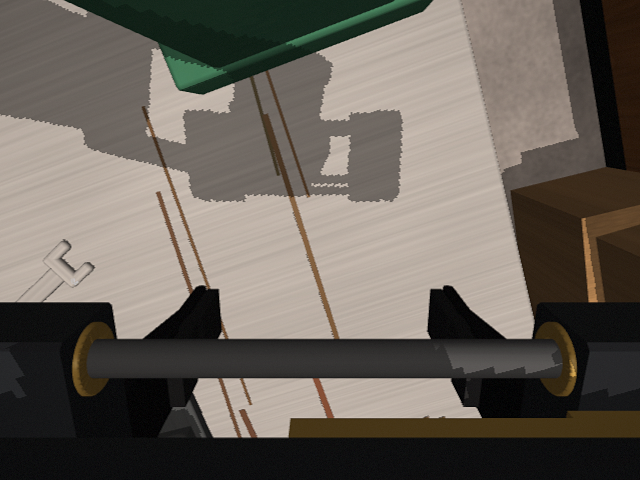

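The top view shows the plate centred at about (300,222) with the trough on the robot side. There are 4 chips at (268,208), (261,238), (329,214) and (326,240), and 3 pads at (407,225), (454,226) and (455,265). The scraper is at (175,206), the scanner at (160,285), the pins at (431,170) and (460,182), and the gauge at (440,333).

Run:
```python
from h import *
d=dict(np.load("top0.npz")); P=pts(d)
print("depth valid",(d["depth"]>0).mean())
# table height check
for uv in [(320,380),(230,400),(400,400),(300,190),(290,222),(295,290),(176,190),(173,206),(170,240),(195,205),(150,286),(166,300),(407,225),(454,226),(455,265),(268,208),(329,214),(382,165),(440,333)]:
    print(uv,np.round(P[uv[1],uv[0]],4))
# ortho maps 1mm/px : x 0.2..0.95 , y -0.5..0.6
hsv=cv2.cvtColor(d["color"],cv2.COLOR_BGR2HSV)
olive=(hsv[...,0]>20)&(hsv[...,0]<40)&(hsv[...,1]>90)
n,l,st,c=cv2.connectedComponentsWithStats(olive.astype(np.uint8))
for i in range(1,n):
    if st[i,4]<40: continue
    m=l==i; Q=P[m]; 
    top=Q[Q[:,2]>np.percentile(Q[:,2],50)-.005]
    r=cv2.minAreaRect((top[:,:2]*1000).astype(np.float32))
    print(c[i],st[i,4],"z",np.round(np.percentile(Q[:,2],[10,50,90]),4),r)
crop=cv2.resize(d["color"][60:360,60:520],None,fx=1.7,fy=1.7,interpolation=cv2.INTER_CUBIC)
cv2.imwrite("pics/crop1.png",np.clip(crop*1.6,0,255).astype(np.uint8))
```

```text
depth valid 0.995888671875
(320, 380) [ 0.1654 -0.0229  0.0024]
(230, 400) [ 0.1204  0.208  -0.0008]
(400, 400) [ 0.1098 -0.2274 -0.0003]
(300, 190) [0.6539 0.0195 0.04  ]
(290, 222) [0.5708 0.0465 0.0395]
(295, 290) [0.3966 0.0378 0.0037]
(176, 190) [0.6509 0.3275 0.0761]
(173, 206) [0.6099 0.3333 0.0796]
(170, 240) [0.534  0.3639 0.0048]
(195, 205) [0.6251 0.2979 0.0098]
(150, 286) [0.4121 0.3476 0.1854]
(166, 300) [0.379  0.3473 0.0799]
(407, 225) [ 0.5606 -0.2596  0.0173]
(454, 226) [ 0.5556 -0.3836  0.0177]
(455, 265) [ 0.453  -0.3819  0.0151]
(268, 208) [0.6057 0.1013 0.0529]
(329, 214) [ 0.5878 -0.0538  0.0512]
(382, 165) [ 0.7261 -0.2009  0.0065]
(440, 333) [ 0.2778 -0.3366  0.0065]
[267.12643678 208.25287356] 87 z [0.0513 0.0535 0.0565] ((510.2936096191406, 44.49045944213867), (252.13739013671875, 37.945526123046875), 32.20974349975586)
[327.88372093 214.61627907] 86 z [0.0515 0.0538 0.0567] ((587.3406372070312, -53.69740676879883), (27.078657150268555, 39.324256896972656), 57.52046585083008)
[408.31914894 215.74468085] 47 z [0.0128 0.0156 0.018 ] ((585.802490234375, -261.68
[... 639 characters left out ...]
9531), (23.172286987304688, 36.0235595703125), 87.11336517333984)
[326.08536585 239.13414634] 82 z [0.0513 0.0536 0.0563] ((521.7489624023438, -44.181884765625), (23.363801956176758, 36.453025817871094), 44.215946197509766)
[455.87037037 256.24074074] 54 z [0.0128 0.0156 0.0185] ((446.0942077636719, -206.112060546875), (35.47418975830078, 393.6262512207031), 8.827710151672363)
[453.23076923 269.26495726] 117 z [0.0132 0.016  0.019 ] ((435.8944091796875, -204.3311767578125), (51.620880126953125, 383.8456726074219), 3.5156803131103516)
[436.56565657 334.25505051] 396 z [0.003  0.0059 0.0089] ((276.63836669921875, -338.1528625488281), (42.43815994262695, 108.33516693115234), 23.292083740234375)
```

View pics/crop1.png

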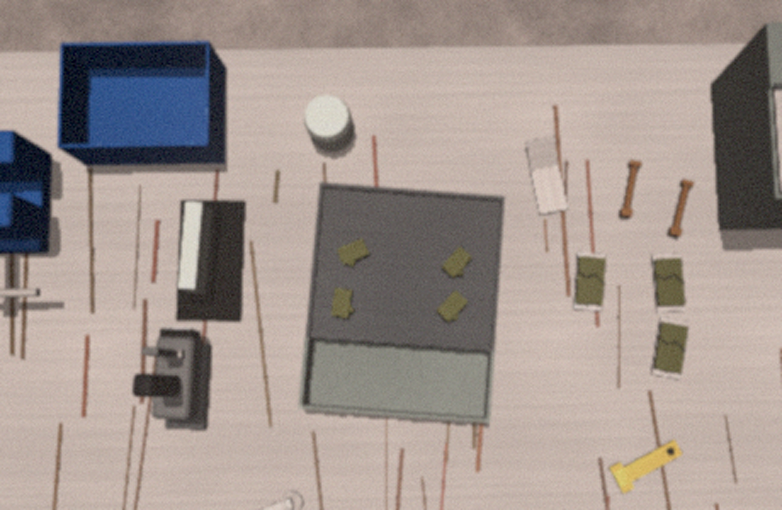

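```bash
cat >> h.py <<'E'
def rectof(Q):
    r=cv2.minAreaRect((Q[:,:2]*1000).astype(np.float32)); return [np.round(x,1) for x in r]
def biggest(m):
    n,l,st,c=cv2.connectedComponentsWithStats(m.astype(np.uint8)); i=1+np.argmax(st[1:,4]); return l==i
E
python3 - <<'E'
from h import *
d=dict(np.load("top0.npz")); P=pts(d); z=P[...,2]; g=d["color"].max(-1).astype(int)
reg=lambda x0,x1,y0,y1:(P[...,0]>x0)&(P[...,0]<x1)&(P[...,1]>y0)&(P[...,1]<y1)
m=biggest(reg(.3,.8,-.2,.2)&(z>.030)); print("plate+walls",rectof(P[m]))
m=biggest(reg(.45,.8,-.2,.2)&(z>.030)&(z<.06)); print("plate",rectof(P[m]))
m=biggest(reg(.5,.8,.2,.45)&(z>.06)); print("ridge",rectof(P[m]),np.median(z[m]),m.sum())
m=biggest(reg(.5,.8,.2,.45)&((g<60)|(z>.05))); print("mat",rectof(P[m]),m.sum())
m2=m&(z<.012)&(z>-.002); print("mat z",np.median(z[m2]),rectof(P[m2]))
m3=m&(z<.035)&(z>.018); print("foot?",m3.sum(), rectof(P[m3]))
m=biggest(reg(.3,.6,.25,.45)&(z>.15)); print("grip",rectof(P[m]),np.median(z[m]),m.sum())
m=reg(.3,.6,.25,.45)&(z>.10); n,l,st,c=cv2.connectedComponentsWithStats(m.astype(np.uint8))
for i in range(1,n): print(c[i],st[i,4],rectof(P[l==i]),np.median(z[l==i]))
m=biggest(reg(.3,.6,.25,.45)&(z>.05)&(z<.10)); print("head",rectof(P[m]))
# pads 
for c in [(-.26,.56),(-.383,.555),(-.38,.453)]:
    m=biggest(reg(c[1]-.065,c[1]+.065,c[0]-.04,c[0]+.04)&(z>.0065)&(z<.03)); print("pad",m.sum(),rectof(P[m]))
big=lambda a,f:cv2.resize(a,None,fx=f,fy=f,interpolation=cv2.INTER_CUBIC)
im=d["color"]
a=big(im[165:320,120:215],3.8); cv2.imwrite("pics/a.png",np.clip(a*1.8,0,255).astype(np.uint8))
E
```

```text
plate+walls [array([531.3,  28.9]), array([282.6, 343. ]), np.float64(84.6)]
plate [array([570.5,  25.1]), array([282.6, 264.3]), np.float64(84.7)]
ridge [array([614.5, 337.1]), array([ 28.3, 129.3]), np.float64(86.2)] 0.07700619355854332 649
mat [array([606.4, 328.6]), array([ 98.6, 189. ]), np.float64(87.9)] 2531
mat z 0.0058439141670196815 [array([606.4, 328.6]), array([ 98.6, 189. ]), np.float64(87.9)]
foot? 322 [array([614.3, 330.6]), array([ 38.5, 152. ]), np.float64(81.0)]
grip [array([411.4, 359.5]), array([28.5, 28.8]), np.float64(88.0)] 0.18759869867000167 242
[153.91666667 267.30208333] 96 [array([455.1, 356.1]), array([ 9.4, 21.7]), np.float64(0.7)] 0.15850686493607646
[150.67164179 286.79402985] 335 [array([411. , 359.2]), array([29.3, 29.2]), np.float64(88.8)] 0.18303599402018256
head [array([429.5, 358.5]), array([ 57.6, 130.7]), np.float64(87.3)]
pad 479 [array([ 560.7, -260.5]), array([43.8, 87. ]), np.float64(82.8)]
pad 498 [array([ 557.7, -383.3]), array([89.8, 44.6]), np.float64(3.4)]
pad 514 [array([ 454.5, -381. ]), array([44.8, 88.2]), np.float64(78.5)]
```

View pics/a.png

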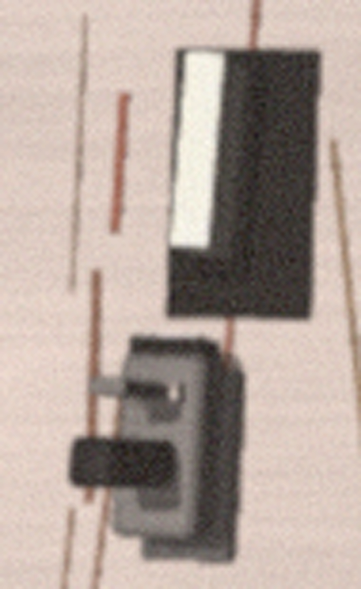

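```bash
cat >> h.py <<'E'
import sys
from scipy.spatial.transform import Rotation as Ro
def plan(x,y,z,yang=None):
    s=ctrl.get_state(); w,a,b,c=s["orientation"]; R=Ro.from_quat([a,b,c,w]).as_matrix()
    p=s["position"]; d=R.T@(np.array([x,y,z])-p)
    cur=np.degrees(np.arctan2(R[1,1],R[0,1])); sp=0
    if yang is not None:
        sp=-np.radians((yang-cur+180)%360-180)
    tilt=np.degrees(np.arccos(-R[2,2]))
    print("t %.1f pos %s yang %.1f tilt %.2f gap %.4f F %s -> lin %s spin %.3f"%(s["time_s"],np.round(p,4),cur,tilt,s["finger_gap"],np.round(s["force"],1),np.round(d,4),sp))
PO=np.array([.5811,.0242]); PY=np.radians(-5.4)
def P2W(x,y): c,s=np.cos(PY),np.sin(PY); return PO+np.array([c*x-s*y,s*x+c*y])
def W2P(x,y): c,s=np.cos(PY),np.sin(PY); dx,dy=np.array([x,y])-PO; return np.array([c*dx+s*dy,-s*dx+c*dy])
E
python3 -c "
from h import *
plan(.6145,.337,.20,86)"
```

```text
t 0.1 pos [0.2045 0.59   0.2388] yang 70.9 tilt 0.10 gap 0.0872 F [-0.5 -0.2  0.6] -> lin [-0.4703 -0.1047  0.0388] spin -0.264
```

Emit:
carry_out([
  {"linear":[-0.06,-0.013,0],"spin":-0.03},
  {"linear":[-0.12,-0.026,0],"spin":-0.06},
  {"linear":[-0.18,-0.04,0],"spin":-0.1},
  {"linear":[-0.24,-0.053,0],"spin":-0.13},
  {"linear":[-0.3,-0.067,0],"spin":-0.16},
  {"linear":[-0.36,-0.08,0],"spin":-0.2},
  {"linear":[-0.41,-0.091,0],"spin":-0.23},
  {"linear":[-0.44,-0.098,0],"spin":-0.264},
], gripper=1)

```text
time_s: 1.15
position: [0.5906, 0.3516, 0.239]
orientation: [-0.0, 0.036, 0.999, -0.0]
force: [0.5, -0.5, 0.4]
finger_gap: 0.0873
```

Run:
```python
from h import *
plan(.6145,.337,.20,86)
d=cam("wrist"); cv2.imwrite("pics/w1.png",d["color"]); P=pts(d);z=P[...,2]
m=biggest((z>.065)&(z<.09)&(P[...,0]>.5)&(P[...,0]<.72)&(P[...,1]>.28)&(P[...,1]<.4)); print("ridge",rectof(P[m]),np.median(z[m]))
```

```text
t 1.1 pos [0.5906 0.3516 0.239 ] yang 85.9 tilt 0.02 gap 0.0873 F [ 0.5 -0.5  0.4] -> lin [-0.0249 -0.0129  0.039 ] spin -0.001
ridge [array([614.5, 338.3]), array([ 25.5, 130.2]), np.float64(86.0)] 0.07711857175913617
```

View pics/w1.png

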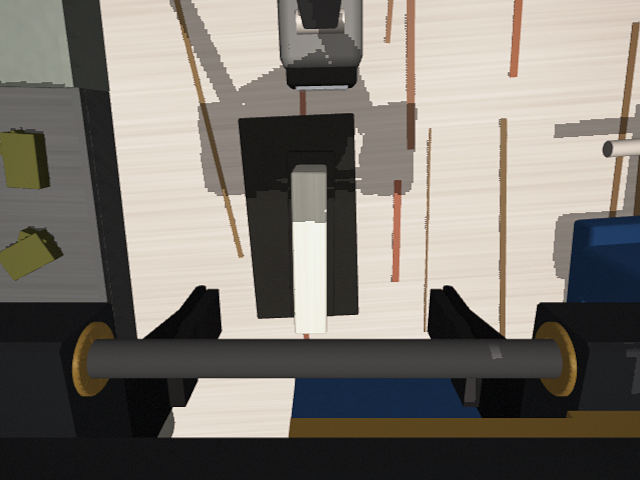

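The wrist view shows the ridge from (310,165) to (310,333). It fits at (614.5, 338.3) mm with yaw -4°, which agrees with the top view. Next I move over it and descend.

Emit:
carry_out([
  {"linear":[-0.025,-0.0117,0.03],"spin":0},
  {"linear":[-0.025,-0.0117,0.08],"spin":0},
  {"linear":[-0.025,-0.0117,0.12],"spin":0},
  {"linear":[-0.025,-0.0117,0.15],"spin":0},
  {"linear":[-0.025,-0.0117,0.175],"spin":0},
  {"linear":[-0.025,-0.0117,0.19],"spin":0},
  {"linear":[-0.025,-0.0117,0.19],"spin":0},
])

```text
time_s: 2.08
position: [0.6115, 0.3401, 0.0482]
orientation: [-0.001, 0.035, 0.999, -0.001]
force: [-0.3, -0.3, -1.0]
finger_gap: 0.0874
```

Emit:
carry_out([
  {"linear":[0,0,0],"spin":0},
  {"linear":[0,0,0],"spin":0},
  {"linear":[0,0,0],"spin":0},
  {"linear":[0,0,0],"spin":0},
  {"linear":[0,0,0],"spin":0},
  {"linear":[0,0,0],"spin":0},
], gripper=-1, newtons=40)

```text
time_s: 2.82
position: [0.6124, 0.3403, 0.0495]
orientation: [-0.0, 0.035, 0.999, -0.0]
force: [0.1, -0.8, -0.5]
finger_gap: 0.0352
```

Run:
```python
from h import *
plan(.6145,.337,.049,86)
x=P2W(.078,.050); print(x); plan(x[0],x[1],.13,-5.4)
```

```text
t 2.8 pos [0.6124 0.3403 0.0495] yang 86.0 tilt 0.01 gap 0.0352 F [ 0.1 -0.8 -0.5] -> lin [-0.0023 -0.0032  0.0005] spin -0.000
[0.66345925 0.06663765]
t 2.8 pos [0.6124 0.3403 0.0495] yang 86.0 tilt 0.01 gap 0.0352 F [ 0.1 -0.8 -0.5] -> lin [-0.07   -0.2695 -0.0805] spin 1.595
```

Emit:
carry_out([
  {"linear":[0,0,0],"spin":0},
  {"linear":[0,0,0],"spin":0},
  {"linear":[0,0,0],"spin":0},
  {"linear":[0,0,0],"spin":0},
])

```text
time_s: 3.32
position: [0.6124, 0.3401, 0.0495]
orientation: [-0.0, 0.035, 0.999, -0.0]
force: [0.3, -1.7, 0.3]
finger_gap: 0.0262
```

Emit:
carry_out([
  {"linear":[0,0,-0.01],"spin":0},
  {"linear":[0,0,-0.03],"spin":0},
  {"linear":[0,0,-0.05],"spin":0},
  {"linear":[0,0,-0.07],"spin":0},
  {"linear":[0,0,-0.08],"spin":0},
])

```text
time_s: 3.95
position: [0.6134, 0.3408, 0.1323]
orientation: [0.002, 0.035, 0.999, 0.001]
force: [0.7, -0.6, -2.8]
finger_gap: 0.0258
```

Run:
```python
from h import *
x=P2W(.078,.050); plan(x[0],x[1],.13,-5.4)
d=cam("wrist"); cv2.imwrite("pics/w2.png",d["color"])
```

```text
t 4.0 pos [0.6134 0.3408 0.1323] yang 86.0 tilt 0.21 gap 0.0258 F [ 0.7 -0.6 -2.8] -> lin [-0.069  -0.27    0.0021] spin 1.595
```

View pics/w2.png

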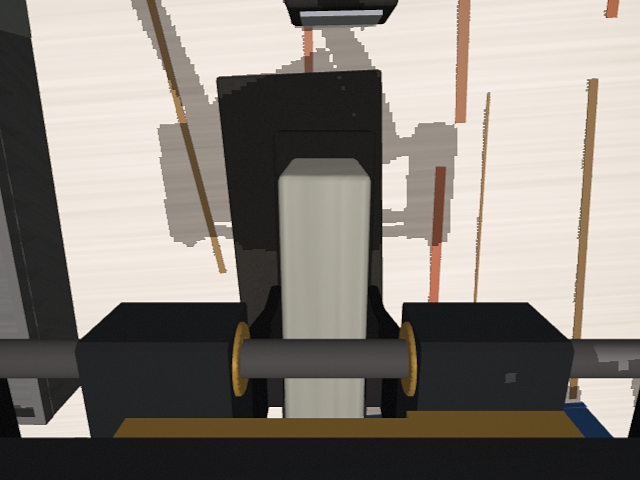

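Emit:
carry_out([
  {"linear":[-0.008,-0.03,0],"spin":0.18},
  {"linear":[-0.016,-0.06,0],"spin":0.36},
  {"linear":[-0.024,-0.09,0],"spin":0.54},
  {"linear":[-0.032,-0.12,0],"spin":0.72},
  {"linear":[-0.04,-0.15,0],"spin":0.9},
  {"linear":[-0.048,-0.18,0],"spin":1.08},
  {"linear":[-0.056,-0.21,0],"spin":1.26},
  {"linear":[-0.064,-0.24,0],"spin":1.44},
], newtons=55)

```text
time_s: 5.0
position: [0.6593, 0.0954, 0.1292]
orientation: [-0.0, 0.687, 0.726, -0.0]
force: [-0.4, 0.4, -2.4]
finger_gap: 0.0259
```

Run:
```python
from h import *
x=P2W(.078,.052); plan(x[0],x[1],.13,-5.4)
d=cam("top"); cv2.imwrite("pics/t1.png",d["color"])
x=P2W(.078,.052); plan(x[0],x[1],.0845,-5.4)
```

```text
t 5.0 pos [0.6593 0.0954 0.1292] yang 3.2 tilt 0.06 gap 0.0259 F [-0.4  0.4 -2.4] -> lin [-0.027   0.0028 -0.0008] spin 0.149
t 5.0 pos [0.6608 0.0908 0.1293] yang 2.8 tilt 0.20 gap 0.0256 F [ 1.  -1.9 -3.1] -> lin [-0.0222  0.0018  0.0449] spin 0.143
```

View pics/t1.png

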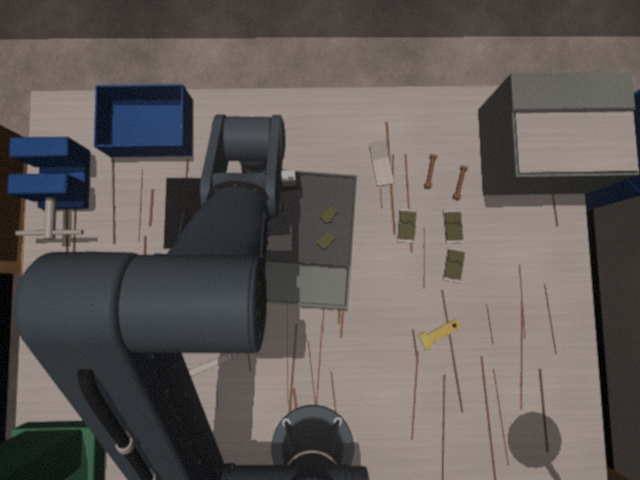

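Emit:
carry_out([
  {"linear":[-0.015,0.001,0],"spin":0.08},
  {"linear":[-0.022,0.0018,0.0],"spin":0.143},
  {"linear":[-0.022,0.0018,0.0],"spin":0.143},
  {"linear":[-0.022,0.0018,0.0],"spin":0.143},
])

```text
time_s: 5.55
position: [0.6624, 0.075, 0.1293]
orientation: [-0.0, 0.735, 0.678, -0.0]
force: [0.2, 0.4, -2.9]
finger_gap: 0.0255
```

Run:
```python
from h import *
x=P2W(.078,.052); plan(x[0],x[1],.0845,-5.4)
d=cam("wrist"); cv2.imwrite("pics/w3.png",d["color"])
d=cam("scene"); cv2.imwrite("pics/s3.png",d["color"])
```

```text
t 5.5 pos [0.6624 0.075  0.1293] yang -4.6 tilt 0.04 gap 0.0255 F [ 0.2  0.4 -2.9] -> lin [-0.0063  0.0018  0.0448] spin 0.014
```

View pics/w3.png

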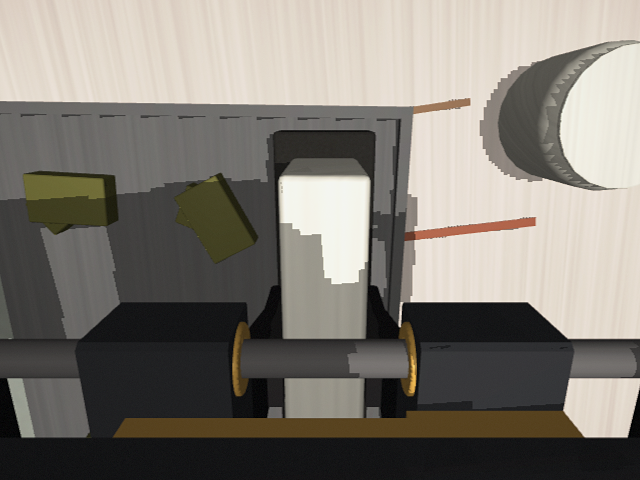

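View pics/s3.png

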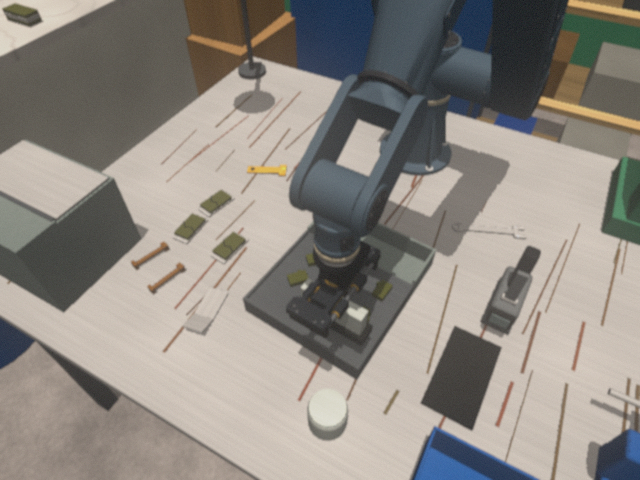

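The foot is at (325,145–280) in the wrist view, clear of both lips, with the two left-hand chips at (70,198) and (217,215) on the trough side. Lowering to about 1 mm above the plate.

Emit:
carry_out([
  {"linear":[-0.0063,0.0018,0.01],"spin":0.014},
  {"linear":[-0.0063,0.0018,0.02],"spin":0.014},
  {"linear":[-0.0063,0.0018,0.03],"spin":0.014},
  {"linear":[-0.0063,0.0018,0.04],"spin":0.014},
  {"linear":[-0.0063,0.0018,0.0448],"spin":0.014},
  {"linear":[-0.0063,0.0018,0.0448],"spin":0.014},
])

```text
time_s: 6.4
position: [0.664, 0.0682, 0.0845]
orientation: [-0.0, 0.74, 0.672, -0.0]
force: [0.1, 0.2, -2.9]
finger_gap: 0.0262
```

Run:
```python
from h import *
x=P2W(-.140,.050); plan(x[0],x[1],.0845,-5.4)
```

```text
t 6.4 pos [0.664  0.0682 0.0845] yang -5.5 tilt 0.01 gap 0.0262 F [ 0.1  0.2 -2.9] -> lin [-0.002  -0.2184  0.    ] spin -0.002
```

Emit:
carry_out([
  {"linear":[0,-0.014,0],"spin":0},
  {"linear":[0,-0.028,0],"spin":0},
  {"linear":[0,-0.042,0],"spin":0},
  {"linear":[0,-0.056,0],"spin":0},
  {"linear":[0,-0.07,0],"spin":0},
  {"linear":[0,-0.084,0],"spin":0},
  {"linear":[0,-0.098,0],"spin":0},
  {"linear":[0,-0.112,0],"spin":0},
])

```text
time_s: 7.4
position: [0.5517, 0.079, 0.0849]
orientation: [0.0, 0.74, 0.672, 0.0]
force: [0.4, 0.3, -2.6]
finger_gap: 0.0255
```

Emit:
carry_out([
  {"linear":[0,-0.014,0],"spin":0},
  {"linear":[0,-0.028,0],"spin":0},
  {"linear":[0,-0.042,0],"spin":0},
  {"linear":[0,-0.056,0],"spin":0},
  {"linear":[0,-0.07,0],"spin":0},
  {"linear":[0,-0.084,0],"spin":0},
  {"linear":[0,-0.098,0],"spin":0},
  {"linear":[0,-0.108,0],"spin":0},
])

```text
time_s: 8.4
position: [0.4438, 0.0894, 0.0847]
orientation: [-0.0, 0.74, 0.672, -0.0]
force: [0.2, 0.9, -3.2]
finger_gap: 0.0258
```

Run:
```python
from h import *
x=P2W(.078,-.050); plan(x[0],x[1],.13,-5.4)
d=cam("scene"); cv2.imwrite("pics/s4.png",cv2.resize(d["color"][180:400,220:460],None,fx=3,fy=2.7))
```

```text
t 8.4 pos [0.4438 0.0894 0.0847] yang -5.5 tilt 0.04 gap 0.0258 F [ 0.2  0.9 -3.2] -> lin [-0.1016  0.221  -0.0454] spin -0.002
```

View pics/s4.png

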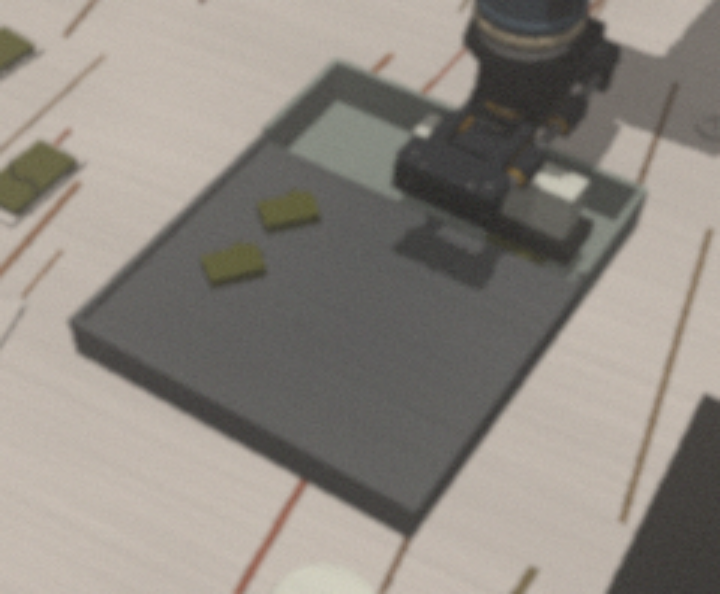

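Emit:
carry_out([
  {"linear":[0,0,-0.015],"spin":0},
  {"linear":[0,0,-0.035],"spin":0},
  {"linear":[-0.01,0.02,-0.046],"spin":0},
  {"linear":[-0.03,0.06,-0.046],"spin":0},
  {"linear":[-0.05,0.105,-0.046],"spin":0},
  {"linear":[-0.07,0.15,-0.046],"spin":0},
  {"linear":[-0.09,0.195,-0.046],"spin":0},
  {"linear":[-0.102,0.221,-0.046],"spin":0},
])

```text
time_s: 9.45
position: [0.6577, -0.0352, 0.1305]
orientation: [0.001, 0.741, 0.672, 0.001]
force: [0.6, 0.3, -3.3]
finger_gap: 0.0257
```

Emit:
carry_out([
  {"linear":[0,0,0],"spin":0},
  {"linear":[0,0,0],"spin":0},
])

```text
time_s: 9.7
position: [0.6537, -0.033, 0.1299]
orientation: [-0.001, 0.74, 0.672, -0.001]
force: [-0.3, -0.2, -2.0]
finger_gap: 0.0258
```

Run:
```python
from h import *
x=P2W(.078,-.049); plan(x[0],x[1],.0845,-5.4)
d=cam("wrist"); cv2.imwrite("pics/w5.png",d["color"])
d=cam("top"); cv2.imwrite("pics/t5.png",cv2.resize(d["color"][150:320,220:380],None,fx=3.5,fy=3.5))
```

```text
t 9.7 pos [ 0.6537 -0.033   0.1299] yang -5.5 tilt 0.18 gap 0.0258 F [-0.3 -0.2 -2. ] -> lin [0.001  0.0005 0.0454] spin -0.002
```

View pics/w5.png

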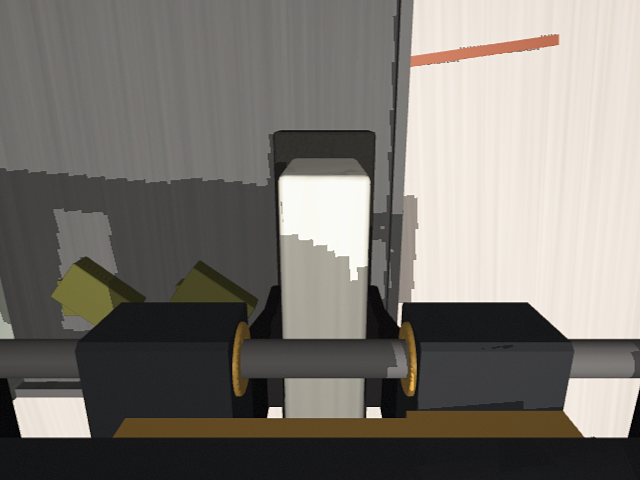

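View pics/t5.png

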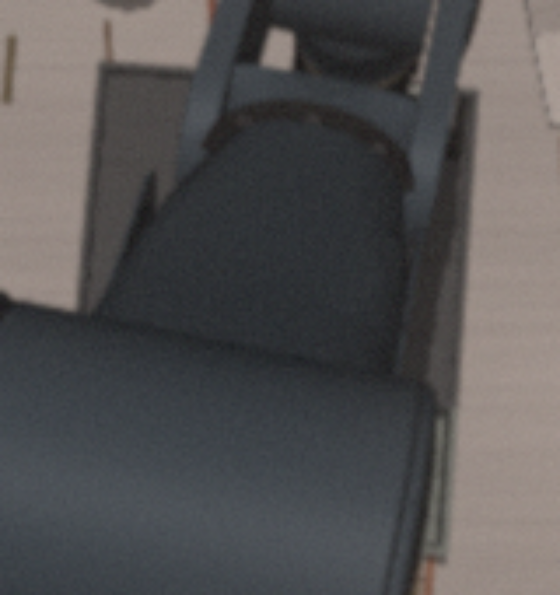

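Emit:
carry_out([
  {"linear":[0.001,0.0005,0.01],"spin":0},
  {"linear":[0.001,0.0005,0.02],"spin":0},
  {"linear":[0.001,0.0005,0.03],"spin":0},
  {"linear":[0.001,0.0005,0.04],"spin":0},
  {"linear":[0.001,0.0005,0.0455],"spin":0},
  {"linear":[0.001,0.0005,0.0455],"spin":0},
])

```text
time_s: 10.55
position: [0.6554, -0.0325, 0.0845]
orientation: [-0.001, 0.74, 0.672, -0.0]
force: [0.3, -0.2, -3.4]
finger_gap: 0.0255
```

Emit:
carry_out([
  {"linear":[0,-0.014,0],"spin":0},
  {"linear":[0,-0.028,0],"spin":0},
  {"linear":[0,-0.042,0],"spin":0},
  {"linear":[0,-0.056,0],"spin":0},
  {"linear":[0,-0.07,0],"spin":0},
  {"linear":[0,-0.084,0],"spin":0},
  {"linear":[0,-0.098,0],"spin":0},
  {"linear":[0,-0.112,0],"spin":0},
])

```text
time_s: 11.55
position: [0.5435, -0.0217, 0.0854]
orientation: [0.0, 0.74, 0.672, 0.0]
force: [0.7, -0.4, -2.4]
finger_gap: 0.0256
```

Emit:
carry_out([
  {"linear":[0,-0.014,0],"spin":0},
  {"linear":[0,-0.028,0],"spin":0},
  {"linear":[0,-0.042,0],"spin":0},
  {"linear":[0,-0.056,0],"spin":0},
  {"linear":[0,-0.07,0],"spin":0},
  {"linear":[0,-0.084,0],"spin":0},
  {"linear":[0,-0.098,0],"spin":0},
  {"linear":[0,-0.108,0],"spin":0},
])

```text
time_s: 12.55
position: [0.4398, -0.0117, 0.0869]
orientation: [0.003, 0.741, 0.672, 0.003]
force: [-0.5, 1.2, -1.6]
finger_gap: 0.026
```

Emit:
carry_out([
  {"linear":[0,0,-0.015],"spin":0},
  {"linear":[0,0,-0.035],"spin":0},
  {"linear":[0,0,-0.06],"spin":0},
  {"linear":[0,0.05,-0.08],"spin":0},
  {"linear":[0,0.1,-0.1],"spin":0},
  {"linear":[0,0.15,-0.12],"spin":0},
  {"linear":[0.0,0.17,-0.12],"spin":0},
])

```text
time_s: 13.42
position: [0.6097, -0.0285, 0.207]
orientation: [0.003, 0.74, 0.672, 0.002]
force: [-0.2, -0.2, -3.0]
finger_gap: 0.0257
```

Run:
```python
from h import *
plan(.6124,.3403,.13,86)
d=cam("wrist"); cv2.imwrite("pics/w6.png",d["color"])
d=cam("scene"); cv2.imwrite("pics/s6.png",d["color"])
```

```text
t 13.4 pos [ 0.6097 -0.0285  0.207 ] yang -5.5 tilt 0.38 gap 0.0257 F [-0.2 -0.2 -3. ] -> lin [ 0.3674 -0.0331  0.0765] spin -1.597
```

View pics/w6.png

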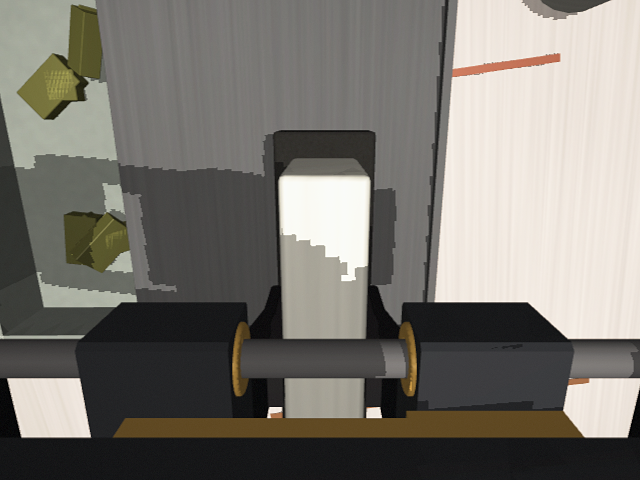

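View pics/s6.png

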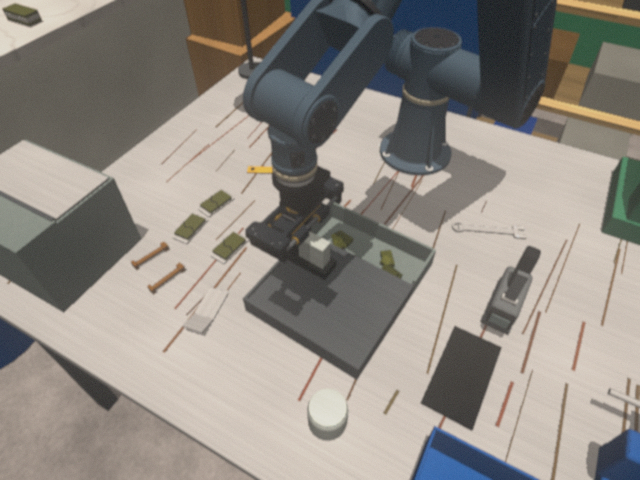

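The plate is clear. The four chips lie in the trough at wrist (85,40), (55,85), (85,238) and (105,240), and some lean on each other. I'll check their heights from depth.

Run:
```python
from h import *
d=cam("wrist"); P=pts(d); 
hsv=cv2.cvtColor(d["color"],cv2.COLOR_BGR2HSV); ol=(hsv[...,0]>20)&(hsv[...,0]<40)&(hsv[...,1]>90); ol[330:]=0
n,l,st,c=cv2.connectedComponentsWithStats(ol.astype(np.uint8))
for i in range(1,n):
    if st[i,4]<60: continue
    Q=P[l==i]; Q=Q[Q[:,2]<.2]
    L=np.array([W2P(*q[:2]) for q in Q]); print(np.round(c[i]),st[i,4],"z",np.round(np.percentile(Q[:,2],[2,50,98]),3),"px",np.round(np.percentile(L[:,0],[2,98]),3),"py",np.round(np.percentile(L[:,1],[2,98]),3))
cv2.imwrite("pics/w7.png",cv2.resize(d["color"][0:300,0:150],None,fx=2,fy=2))
```

```text
[70. 67.] 4692 z [0.009 0.018 0.034] px [-0.186 -0.122] py [0.031 0.098]
[ 97. 240.] 3014 z [0.012 0.025 0.04 ] px [-0.176 -0.127] py [-0.088 -0.048]
```

View pics/w7.png

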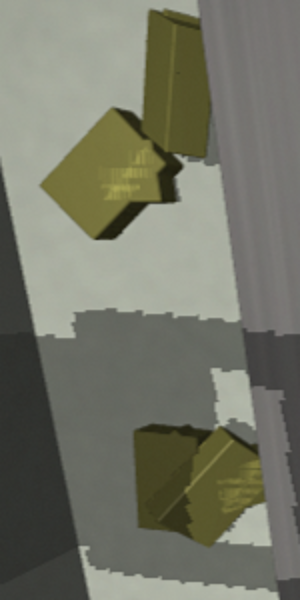

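Emit:
carry_out([
  {"linear":[0.04,-0.004,0],"spin":-0.18},
  {"linear":[0.08,-0.007,0],"spin":-0.36},
  {"linear":[0.12,-0.011,0],"spin":-0.54},
  {"linear":[0.16,-0.015,0],"spin":-0.72},
  {"linear":[0.2,-0.018,0],"spin":-0.9},
  {"linear":[0.24,-0.022,0.0],"spin":-1.08},
  {"linear":[0.28,-0.026,0.01],"spin":-1.26},
  {"linear":[0.32,-0.03,0.02],"spin":-1.44},
])

```text
time_s: 14.58
position: [0.604, 0.294, 0.184]
orientation: [-0.002, 0.11, 0.994, -0.001]
force: [0.1, -0.5, -3.3]
finger_gap: 0.0258
```

Emit:
carry_out([
  {"linear":[0,0,0],"spin":0},
  {"linear":[0,0,0],"spin":0},
])

```text
time_s: 14.82
position: [0.605, 0.2927, 0.1844]
orientation: [-0.001, 0.113, 0.994, -0.001]
force: [0.5, 0.7, -2.3]
finger_gap: 0.0257
```

Run:
```python
from h import *
plan(.6124,.3383,.15,86)
```

```text
t 14.8 pos [0.605  0.2927 0.1844] yang 77.0 tilt 0.20 gap 0.0257 F [ 0.5  0.7 -2.3] -> lin [0.003  0.0461 0.0343] spin -0.157
```

Emit:
carry_out([
  {"linear":[0.002,0.02,0.01],"spin":-0.08},
  {"linear":[0.003,0.042,0.03],"spin":-0.157},
  {"linear":[0.003,0.042,0.06],"spin":-0.157},
  {"linear":[0.003,0.042,0.085],"spin":-0.157},
  {"linear":[0.003,0.042,0.105],"spin":-0.157},
  {"linear":[0.003,0.042,0.118],"spin":-0.157},
  {"linear":[0.003,0.042,0.124],"spin":-0.157},
])

```text
time_s: 15.7
position: [0.6134, 0.3347, 0.0607]
orientation: [-0.0, 0.035, 0.999, -0.0]
force: [0.2, -0.2, -2.0]
finger_gap: 0.0262
```

Run:
```python
from h import *
plan(.6124,.334,.0490,86)
d=cam("wrist"); cv2.imwrite("pics/w8.png",d["color"])
```

```text
t 15.7 pos [0.6134 0.3347 0.0607] yang 86.0 tilt 0.03 gap 0.0262 F [ 0.2 -0.2 -2. ] -> lin [ 0.0009 -0.0008  0.0117] spin -0.001
```

View pics/w8.png

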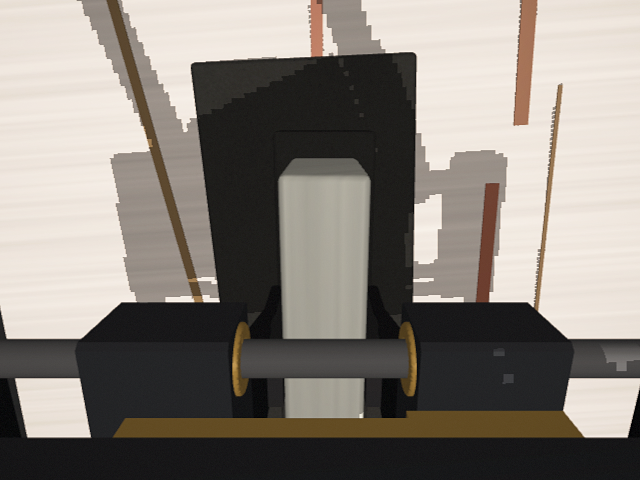

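The scraper (ridge at (325,290)) is centred over the mat. I'll lower it slowly to contact and release.

Emit:
carry_out([
  {"linear":[0,0,0.004],"spin":0},
  {"linear":[0,0,0.007],"spin":0},
  {"linear":[0,0,0.0095],"spin":0},
  {"linear":[0,0,0.0115],"spin":0},
  {"linear":[0,0,0.0115],"spin":0},
])

```text
time_s: 16.38
position: [0.6133, 0.3353, 0.0497]
orientation: [-0.0, 0.035, 0.999, -0.0]
force: [0.2, 0.1, -2.2]
finger_gap: 0.0259
```

Emit:
carry_out([
  {"linear":[0,0,0],"spin":0},
  {"linear":[0,0,0],"spin":0},
  {"linear":[0,0,0],"spin":0},
  {"linear":[0,0,0],"spin":0},
  {"linear":[0,0,0],"spin":0},
  {"linear":[0,0,0],"spin":0},
  {"linear":[0,0,0],"spin":0},
], gripper=1)

```text
time_s: 17.25
position: [0.6133, 0.3353, 0.0497]
orientation: [-0.0, 0.035, 0.999, -0.0]
force: [-0.5, 0.1, -0.1]
finger_gap: 0.0841
```

Emit:
carry_out([
  {"linear":[0,0,-0.02],"spin":0},
  {"linear":[0,0,-0.05],"spin":0},
  {"linear":[0,0,-0.09],"spin":0},
  {"linear":[0,0,-0.14],"spin":0},
  {"linear":[0,0,-0.19],"spin":0},
])

```text
time_s: 17.88
position: [0.6133, 0.3353, 0.2429]
orientation: [0.001, 0.035, 0.999, 0.0]
force: [1.9, 0.1, -1.0]
finger_gap: 0.0867
```

Run:
```python
from h import *
plan(.56,-.26,.24,82.8)
d=cam("wrist"); cv2.imwrite("pics/w9.png",d["color"]); P=pts(d);z=P[...,2]
m=biggest((z>.065)&(z<.09)&(P[...,0]>.5)&(P[...,0]<.72)&(P[...,1]>.28)&(P[...,1]<.4)); print("ridge",rectof(P[m]),np.median(z[m]))
d=cam("top"); cv2.imwrite("pics/t9.png",d["color"]);
```

```text
t 17.9 pos [0.6133 0.3353 0.2429] yang 86.0 tilt 0.09 gap 0.0867 F [ 1.9  0.1 -1. ] -> lin [ 0.0117 -0.5975  0.0025] spin 0.056
ridge [array([615.7, 335.2]), array([ 26.1, 130.2]), np.float64(86.0)] 0.07708797702071807
```

View pics/t9.png

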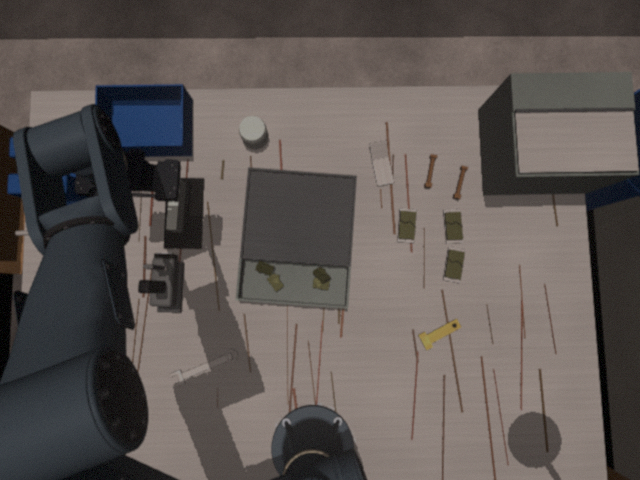

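The chips are in the trough at top pixels (265,268), (275,282) and (320,273), and the scraper stands on its mat. The pads have not moved. Going to the nearest pad.

Emit:
carry_out([
  {"linear":[0.001,-0.06,0],"spin":0.01},
  {"linear":[0.002,-0.12,0],"spin":0.02},
  {"linear":[0.003,-0.18,0],"spin":0.03},
  {"linear":[0.004,-0.24,0],"spin":0.04},
  {"linear":[0.005,-0.3,0],"spin":0.05},
  {"linear":[0.006,-0.36,0],"spin":0.056},
  {"linear":[0.008,-0.42,0],"spin":0.056},
  {"linear":[0.01,-0.48,0],"spin":0.056},
])

```text
time_s: 18.98
position: [0.5695, -0.1447, 0.2407]
orientation: [0.001, 0.063, 0.998, -0.0]
force: [1.8, 0.1, 0.1]
finger_gap: 0.087
```

Emit:
carry_out([
  {"linear":[-0.02,-0.05,0],"spin":0.0},
  {"linear":[-0.02,-0.1,0.02],"spin":0.0},
  {"linear":[-0.02,-0.12,0.04],"spin":0.0},
  {"linear":[-0.02,-0.12,0.04],"spin":0.0},
])

```text
time_s: 19.48
position: [0.5731, -0.2643, 0.1979]
orientation: [-0.002, 0.064, 0.998, 0.001]
force: [-0.7, -0.6, 0.9]
finger_gap: 0.0871
```

```bash
cat >> h.py <<'E'
def pads(cam_name="wrist",zb=0.0,tag=None,box=(.3,.75,-.5,-.18)):
    d=cam(cam_name); P=pts(d); z=P[...,2]
    if tag: cv2.imwrite("pics/%s.png"%tag,d["color"])
    m=(P[...,0]>box[0])&(P[...,0]<box[1])&(P[...,1]>box[2])&(P[...,1]<box[3])&(z>zb+.0095)&(z<zb+.025)
    m=cv2.morphologyEx(m.astype(np.uint8),cv2.MORPH_OPEN,np.ones((3,3)))
    n,l,st,c=cv2.connectedComponentsWithStats(m)
    for i in range(1,n):
        if st[i,4]<150: continue
        print(np.round(c[i]),st[i,4],rectof(P[l==i]),"z",np.round(np.median(z[l==i]),4))
E
python3 - <<'E'
from h import *
pads(tag="w10")
plan(.56,-.26,.24,82.8)
E
```

```text
[144.  79.] 6494 [array([ 454.3, -380.7]), array([43.3, 74.1]), np.float64(78.2)] z 0.0151
[327. 202.] 4973 [array([ 560.4, -260.6]), array([42.7, 74.3]), np.float64(84.5)] z 0.0152
[172. 216.] 5012 [array([ 556.4, -382.8]), array([74.2, 43.1]), np.float64(2.1)] z 0.0152
[173. 308.] 153 [array([ 631.1, -399.9]), array([ 8.6, 15.2]), np.float64(32.3)] z 0.0169
[273. 332.] 278 [array([ 665.3, -319.8]), array([18. ,  9.9]), np.float64(79.7)] z 0.0169
[269. 400.] 615 [array([ 728.8, -334.9]), array([17.7, 41. ]), np.float64(80.1)] z 0.0139
t 19.5 pos [ 0.5739 -0.2633  0.199 ] yang 82.7 tilt 0.19 gap 0.0871 F [-0.5  0.2  0.5] -> lin [ 0.0143  0.0016 -0.041 ] spin -0.001
```

View pics/w10.png

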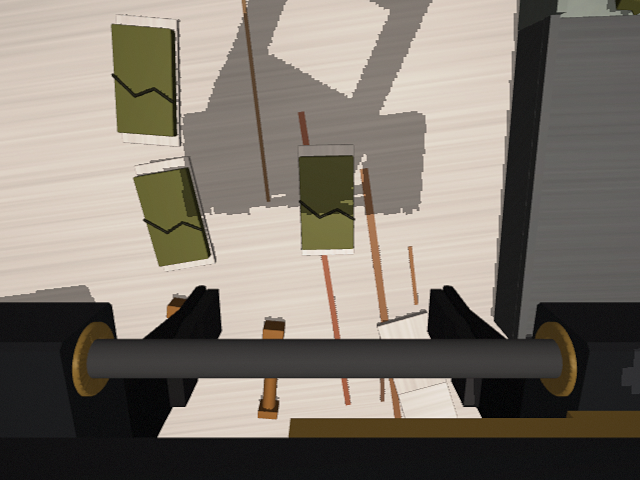

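Pads A (327,202), B (172,216) and C (144,79) all lie lining-up. Their fits match the lining size of 74x42 at z≈15 mm. I'll grasp A.

```bash
python3 -c "
from h import *
plan(.5604,-.2606,.0195,84.5)"
```

```text
t 19.5 pos [ 0.5739 -0.2633  0.199 ] yang 82.7 tilt 0.19 gap 0.0871 F [-0.5  0.2  0.5] -> lin [0.0133 0.0005 0.1795] spin -0.031
```

Emit:
carry_out([
  {"linear":[0.0133,0.0005,0.03],"spin":-0.031},
  {"linear":[0.0133,0.0005,0.07],"spin":-0.031},
  {"linear":[0.0133,0.0005,0.11],"spin":-0.031},
  {"linear":[0.0133,0.0005,0.14],"spin":-0.031},
  {"linear":[0.0133,0.0005,0.16],"spin":-0.031},
  {"linear":[0.0133,0.0005,0.172],"spin":-0.031},
  {"linear":[0.0133,0.0005,0.178],"spin":-0.031},
  {"linear":[0.0133,0.0005,0.179],"spin":-0.031},
])

```text
time_s: 20.52
position: [0.562, -0.2624, 0.0212]
orientation: [0.0, 0.047, 0.999, -0.0]
force: [0.6, 0.6, 0.6]
finger_gap: 0.0872
```

Emit:
carry_out([
  {"linear":[0,0,0],"spin":0},
  {"linear":[0,0,0],"spin":0},
  {"linear":[0,0,0],"spin":0},
  {"linear":[0,0,0],"spin":0},
  {"linear":[0,0,0],"spin":0},
  {"linear":[0,0,0],"spin":0},
  {"linear":[0,0,0],"spin":0},
], gripper=-1, newtons=35)

```text
time_s: 21.4
position: [0.5615, -0.262, 0.0208]
orientation: [-0.0, 0.047, 0.999, 0.0]
force: [-0.3, 0.2, 1.5]
finger_gap: 0.0425
```

Emit:
carry_out([
  {"linear":[0,0,-0.01],"spin":0},
  {"linear":[0,0,-0.03],"spin":0},
  {"linear":[0,0,-0.06],"spin":0},
  {"linear":[0,0,-0.09],"spin":0},
  {"linear":[0,0,-0.11],"spin":0},
  {"linear":[0,0,-0.11],"spin":0},
])

```text
time_s: 22.15
position: [0.5629, -0.2632, 0.1339]
orientation: [0.003, 0.047, 0.999, -0.002]
force: [0.3, -0.1, -1.9]
finger_gap: 0.0427
```

```bash
python3 -c "
from h import *
x=P2W(.02,-.075);print(x);plan(x[0],x[1],.13,84.6)
d=cam('wrist'); cv2.imwrite('pics/w11.png',d['color'])"
```

```text
[ 0.59395312 -0.05234931]
t 22.1 pos [ 0.5629 -0.2632  0.1339] yang 84.6 tilt 0.35 gap 0.0427 F [ 0.3 -0.1 -1.9] -> lin [-0.0109  0.2129  0.0033] spin -0.001
```

View pics/w11.png

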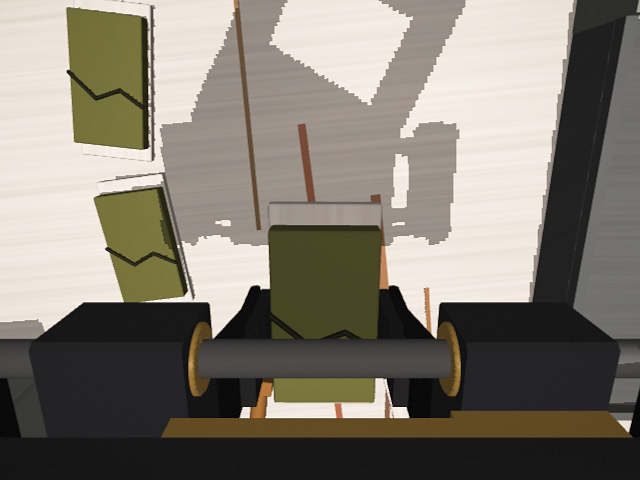

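Emit:
carry_out([
  {"linear":[-0.002,0.04,0],"spin":0},
  {"linear":[-0.004,0.08,0],"spin":0},
  {"linear":[-0.006,0.12,0],"spin":0},
  {"linear":[-0.008,0.16,0],"spin":0},
  {"linear":[-0.011,0.195,0],"spin":0},
  {"linear":[-0.011,0.213,0.01],"spin":0},
  {"linear":[-0.011,0.213,0.03],"spin":0},
  {"linear":[-0.011,0.213,0.04],"spin":0},
])

```text
time_s: 23.2
position: [0.5914, -0.0512, 0.0887]
orientation: [-0.002, 0.047, 0.999, 0.0]
force: [0.1, 0.0, -0.7]
finger_gap: 0.0423
```

```bash
python3 -c "
from h import *
x=P2W(.02,-.075);plan(x[0],x[1],.0613,84.6)
d=cam('wrist'); cv2.imwrite('pics/w12.png',d['color'])"
```

```text
t 23.2 pos [ 0.5914 -0.0512  0.0887] yang 84.6 tilt 0.20 gap 0.0423 F [ 0.1  0.  -0.7] -> lin [-0.0028 -0.0009  0.0274] spin -0.000
```

View pics/w12.png

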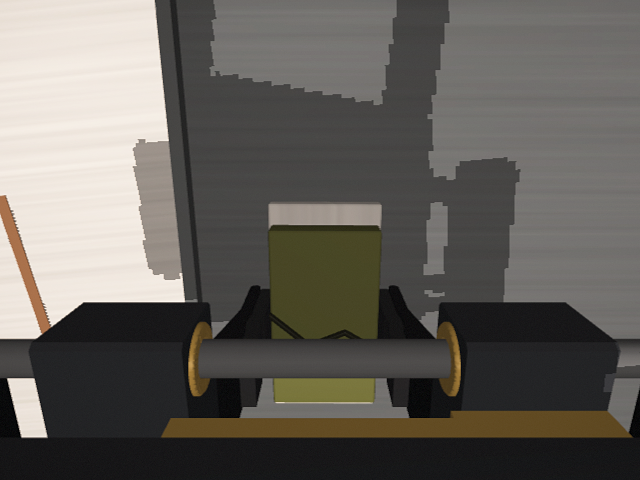

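The pad (325,310) hangs straight over the plate, with the side lip at x≈180. Lowering it, then opening the fingers partway.

Emit:
carry_out([
  {"linear":[-0.0025,-0.001,0.01],"spin":0},
  {"linear":[-0.0025,-0.001,0.018],"spin":0},
  {"linear":[-0.0025,-0.001,0.024],"spin":0},
  {"linear":[-0.0025,-0.001,0.0275],"spin":0},
  {"linear":[-0.0025,-0.001,0.0275],"spin":0},
])

```text
time_s: 23.88
position: [0.595, -0.0524, 0.0631]
orientation: [-0.0, 0.047, 0.999, 0.0]
force: [1.1, 0.6, -1.6]
finger_gap: 0.0427
```

Emit:
carry_out([
  {"linear":[0,0,0],"spin":0},
  {"linear":[0,0,0],"spin":0},
  {"linear":[0,0,0],"spin":0},
  {"linear":[0,0,0],"spin":0},
], gripper=0.35)

```text
time_s: 24.38
position: [0.5952, -0.0525, 0.0635]
orientation: [0.0, 0.047, 0.999, -0.0]
force: [-0.1, -0.2, -0.1]
finger_gap: 0.0585
```

Emit:
carry_out([
  {"linear":[0,0,-0.01],"spin":0},
  {"linear":[0,0,-0.03],"spin":0},
  {"linear":[0,0,-0.06],"spin":0},
  {"linear":[0,0,-0.1],"spin":0},
  {"linear":[0,0,-0.14],"spin":0},
])

```text
time_s: 25.0
position: [0.5949, -0.0524, 0.205]
orientation: [0.0, 0.047, 0.999, -0.0]
force: [-0.5, 0.1, 0.5]
finger_gap: 0.0591
```

```bash
python3 -c "
from h import *
plan(.57,-.383,.20,92)
pads(tag='w13',zb=.04,box=(.45,.75,-.2,.2))
pads('top')"
```

```text
t 25.0 pos [ 0.5949 -0.0524  0.205 ] yang 84.6 tilt 0.02 gap 0.0591 F [-0.5  0.1  0.5] -> lin [-0.0065 -0.3315  0.005 ] spin -0.130
[324. 226.] 5840 [array([594. , -52.5]), array([43.1, 73.9]), np.float64(84.5)] z 0.0552
[460. 182.] 157 [array([ 674.6, -405.2]), array([17. , 91.4]), np.float64(71.1)] z 0.0149
[454. 226.] 449 [array([ 556.5, -383.8]), array([74., 43.]), np.float64(1.5)] z 0.0158
[455. 264.] 460 [array([ 454.7, -381.1]), array([43.6, 74.4]), np.float64(77.7)] z 0.016
```

View pics/w13.png

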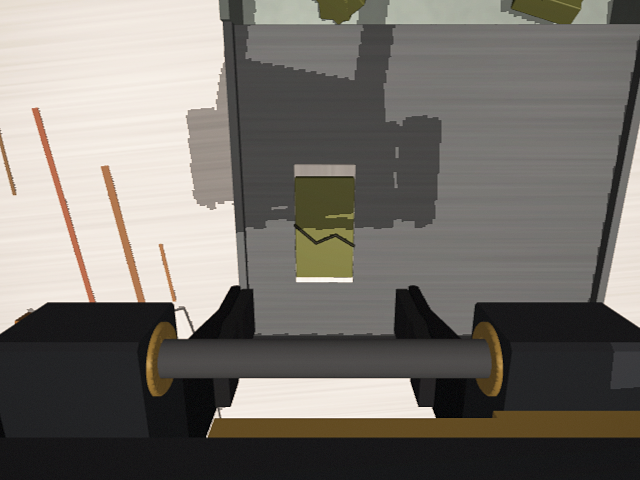

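Pad A is placed flat at (324,226), world (594, -52.5), z top 55 mm. Pads B and C have not moved. Going to B.

Emit:
carry_out([
  {"linear":[0,-0.045,0],"spin":-0.02},
  {"linear":[0.001,-0.09,0],"spin":-0.04},
  {"linear":[0.002,-0.14,0],"spin":-0.06},
  {"linear":[0.003,-0.19,0],"spin":-0.08},
  {"linear":[0.005,-0.24,0],"spin":-0.1},
  {"linear":[0.006,-0.28,0],"spin":-0.13},
  {"linear":[0.007,-0.315,0],"spin":-0.13},
  {"linear":[0.007,-0.33,0],"spin":-0.13},
], gripper=1)

```text
time_s: 26.1
position: [0.5561, -0.3821, 0.2028]
orientation: [-0.0, -0.016, 1.0, 0.0]
force: [-0.6, 0.0, 0.3]
finger_gap: 0.0873
```

```bash
python3 -c "
from h import *
pads(tag='w14')
plan(.5564,-.3828,.0195,92)"
```

```text
[331.  81.] 6091 [array([ 454.1, -381. ]), array([42.8, 74. ]), np.float64(78.3)] z 0.0151
[323. 216.] 4687 [array([ 556.2, -383.4]), array([73.9, 42.4]), np.float64(2.7)] z 0.0152
[301. 317.] 660 [array([ 648.7, -399.8]), array([18.1, 40.3]), np.float64(75.4)] z 0.0145
[221. 397.] 172 [array([ 725.3, -469.8]), array([ 0.9, 49.1]), np.float64(89.8)] z 0.0176
[278. 384.] 241 [array([ 710.8, -418.8]), array([17.8, 12.8]), np.float64(73.4)] z 0.0168
[370. 399.] 546 [array([ 724.1, -335.6]), array([17.5, 44.8]), np.float64(82.4)] z 0.0136
t 26.1 pos [ 0.5562 -0.3832  0.2028] yang 91.9 tilt 0.07 gap 0.0870 F [ 0.  -2.  -0.2] -> lin [-0.0002  0.0006  0.1833] spin -0.002
```

Emit:
carry_out([
  {"linear":[0,0,0.03],"spin":-0.01},
  {"linear":[0,0,0.07],"spin":-0.01},
  {"linear":[0,0,0.11],"spin":-0.01},
  {"linear":[0,0,0.14],"spin":-0.01},
  {"linear":[0,0,0.16],"spin":-0.01},
  {"linear":[0,0,0.174],"spin":-0.01},
  {"linear":[0,0,0.182],"spin":-0.01},
  {"linear":[0,0,0.183],"spin":-0.01},
])

```text
time_s: 27.15
position: [0.557, -0.3804, 0.0204]
orientation: [0.0, -0.023, 1.0, -0.0]
force: [1.0, 0.4, 0.6]
finger_gap: 0.0871
```

Emit:
carry_out([
  {"linear":[0,0,0],"spin":0},
  {"linear":[0,0,0],"spin":0},
  {"linear":[0,0,0],"spin":0},
  {"linear":[0,0,0],"spin":0},
  {"linear":[0,0,0],"spin":0},
  {"linear":[0,0,0],"spin":0},
  {"linear":[0,0,0],"spin":0},
], gripper=-1, newtons=35)

```text
time_s: 28.02
position: [0.5571, -0.3807, 0.0204]
orientation: [0.0, -0.023, 1.0, -0.0]
force: [-0.6, -0.7, 0.3]
finger_gap: 0.0432
```

Emit:
carry_out([
  {"linear":[0,0,-0.01],"spin":0},
  {"linear":[0,0,-0.03],"spin":0},
  {"linear":[0,0,-0.06],"spin":0},
  {"linear":[0,0,-0.09],"spin":0},
  {"linear":[0,0,-0.11],"spin":0},
  {"linear":[0,0,-0.11],"spin":0},
])

```text
time_s: 28.78
position: [0.5579, -0.3812, 0.1329]
orientation: [0.002, -0.023, 1.0, -0.002]
force: [-0.4, -0.2, -1.8]
finger_gap: 0.0429
```

```bash
python3 -c "
from h import *
x=P2W(.02,.075);plan(x[0],x[1],.13,84.6)
d=cam('wrist'); cv2.imwrite('pics/w15.png',d['color'])"
```

```text
t 28.8 pos [ 0.5579 -0.3812  0.1329] yang 92.6 tilt 0.27 gap 0.0429 F [-0.4 -0.2 -1.8] -> lin [-0.0718  0.4754  0.0015] spin 0.140
```

View pics/w15.png

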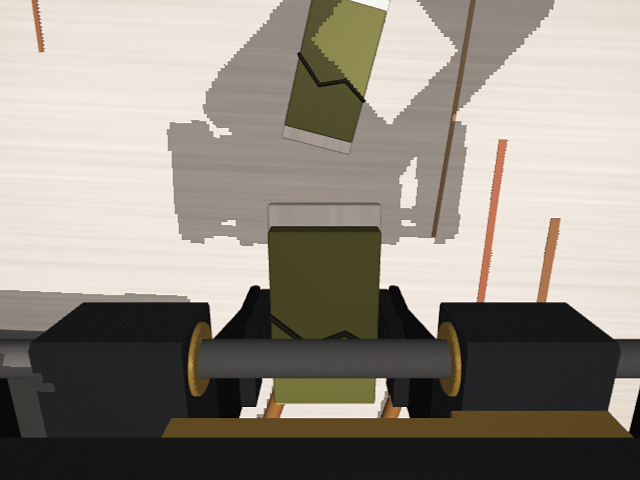

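Pad B is held straight at (325,310). Carrying it to the +y side of the plate.

Emit:
carry_out([
  {"linear":[-0.008,0.05,-0.01],"spin":0.02},
  {"linear":[-0.016,0.105,-0.02],"spin":0.04},
  {"linear":[-0.024,0.16,-0.02],"spin":0.06},
  {"linear":[-0.032,0.215,-0.02],"spin":0.08},
  {"linear":[-0.04,0.27,-0.02],"spin":0.1},
  {"linear":[-0.048,0.325,-0.02],"spin":0.12},
  {"linear":[-0.056,0.38,-0.02],"spin":0.14},
  {"linear":[-0.064,0.43,-0.02],"spin":0.14},
])

```text
time_s: 29.82
position: [0.6002, 0.0543, 0.1486]
orientation: [-0.002, 0.047, 0.999, 0.0]
force: [1.5, -0.7, -2.4]
finger_gap: 0.0428
```

Emit:
carry_out([
  {"linear":[-0.008,0.038,0.01],"spin":0},
  {"linear":[-0.008,0.045,0.03],"spin":0},
  {"linear":[-0.008,0.045,0.05],"spin":0},
  {"linear":[-0.008,0.045,0.06],"spin":0},
])

```text
time_s: 30.32
position: [0.6115, 0.0956, 0.0874]
orientation: [-0.003, 0.048, 0.999, -0.0]
force: [-0.4, -0.3, -2.1]
finger_gap: 0.0426
```

```bash
python3 -c "
from h import *
x=P2W(.02,.075);plan(x[0],x[1],.0608,84.6)
d=cam('wrist'); cv2.imwrite('pics/w16.png',d['color'])"
```

```text
t 30.3 pos [0.6115 0.0956 0.0874] yang 84.5 tilt 0.32 gap 0.0426 F [-0.4 -0.3 -2.1] -> lin [0.0034 0.0011 0.0266] spin -0.001
```

View pics/w16.png

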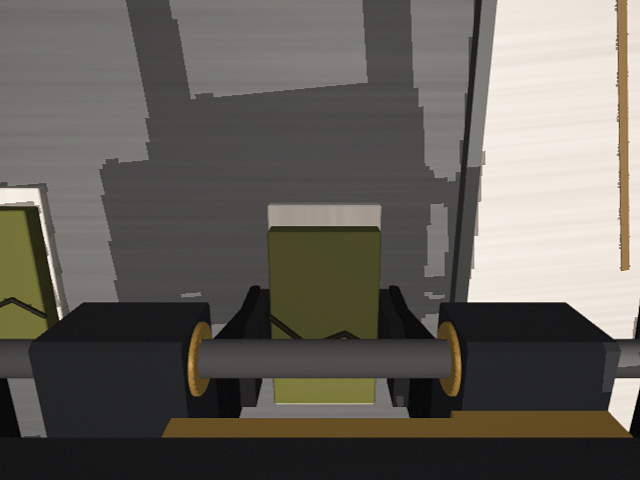

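Emit:
carry_out([
  {"linear":[0.003,0.001,0.01],"spin":0},
  {"linear":[0.003,0.001,0.018],"spin":0},
  {"linear":[0.003,0.001,0.024],"spin":0},
  {"linear":[0.003,0.001,0.0275],"spin":0},
  {"linear":[0.003,0.001,0.0275],"spin":0},
])

```text
time_s: 31.0
position: [0.6107, 0.0975, 0.0627]
orientation: [-0.0, 0.047, 0.999, 0.0]
force: [0.3, 0.3, -1.9]
finger_gap: 0.043
```

Emit:
carry_out([
  {"linear":[0,0,0],"spin":0},
  {"linear":[0,0,0],"spin":0},
  {"linear":[0,0,0],"spin":0},
  {"linear":[0,0,0],"spin":0},
], gripper=0.35)

```text
time_s: 31.5
position: [0.6109, 0.0975, 0.063]
orientation: [0.0, 0.047, 0.999, 0.0]
force: [-0.6, -0.3, -0.6]
finger_gap: 0.0585
```

Emit:
carry_out([
  {"linear":[0,0,-0.01],"spin":0},
  {"linear":[0,0,-0.03],"spin":0},
  {"linear":[0,0,-0.06],"spin":0},
  {"linear":[0,0,-0.1],"spin":0},
  {"linear":[0,0,-0.14],"spin":0},
])

```text
time_s: 32.12
position: [0.6106, 0.0975, 0.2045]
orientation: [0.0, 0.047, 0.999, 0.0]
force: [0.5, 0.8, 0.1]
finger_gap: 0.0586
```

```bash
python3 -c "
from h import *
plan(.4543,-.381,.20,78.3)
pads(tag='w17',zb=.04,box=(.45,.75,-.2,.2))
pads('top')"
```

```text
t 32.1 pos [0.6106 0.0975 0.2045] yang 84.6 tilt 0.02 gap 0.0586 F [0.5 0.8 0.1] -> lin [ 0.1103 -0.4911  0.0045] spin 0.109
[424.   8.] 192 [array([474. , 173.2]), array([6.4, 9.7]), np.float64(81.9)] z 0.0538
[115. 224.] 6209 [array([594.1, -52. ]), array([43.6, 74.3]), np.float64(84.2)] z 0.0552
[325. 226.] 5898 [array([610. ,  97.7]), array([42.2, 74.1]), np.float64(84.7)] z 0.0552
[430. 172.] 163 [array([ 704.8, -329.6]), array([17.4, 89.6]), np.float64(76.0)] z 0.0151
[460. 182.] 161 [array([ 673.5, -406.8]), array([17.2, 90. ]), np.float64(73.0)] z 0.0151
[455. 264.] 466 [array([ 454.6, -380.8]), array([42.8, 74.5]), np.float64(78.7)] z 0.0159
```

View pics/w17.png

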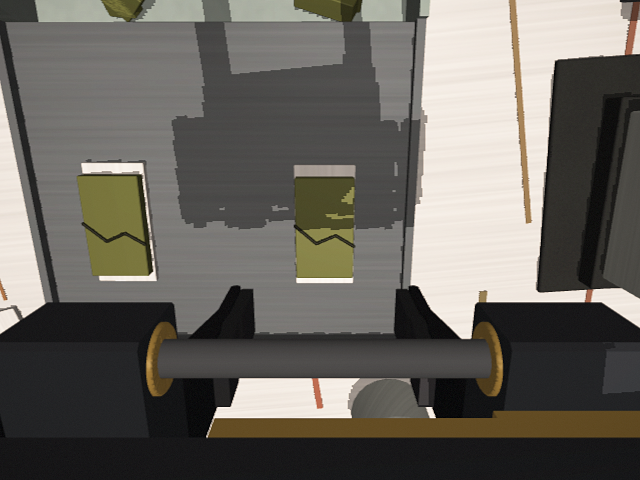

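Pads A (115,224) and B (325,226) lie flat on the plate. C has not moved, so I go to it next.

Emit:
carry_out([
  {"linear":[0.01,-0.055,0],"spin":0.01},
  {"linear":[0.02,-0.11,0],"spin":0.02},
  {"linear":[0.035,-0.165,0],"spin":0.04},
  {"linear":[0.05,-0.22,0],"spin":0.06},
  {"linear":[0.065,-0.275,0],"spin":0.08},
  {"linear":[0.08,-0.33,0],"spin":0.1},
  {"linear":[0.095,-0.385,0],"spin":0.109},
  {"linear":[0.105,-0.44,0],"spin":0.109},
], gripper=1)

```text
time_s: 33.22
position: [0.4632, -0.3319, 0.2026]
orientation: [-0.0, 0.102, 0.995, 0.0]
force: [1.3, -0.5, 0.3]
finger_gap: 0.0869
```

Emit:
carry_out([
  {"linear":[-0.01,-0.035,0],"spin":0},
  {"linear":[-0.01,-0.05,0],"spin":0},
  {"linear":[-0.01,-0.05,0],"spin":0},
])

```text
time_s: 33.6
position: [0.4637, -0.3814, 0.2023]
orientation: [-0.0, 0.102, 0.995, 0.001]
force: [0.2, 0.0, -0.5]
finger_gap: 0.0868
```

```bash
python3 -c "
from h import *
pads(tag='w18')
plan(.4543,-.381,.0195,78.3)"
```

```text
[322. 204.] 4814 [array([ 454. , -380.7]), array([42.3, 73.6]), np.float64(78.4)] z 0.0152
[346. 403.] 432 [array([ 642.5, -398. ]), array([17.5, 28.7]), np.float64(76.5)] z 0.0162
[433. 412.] 233 [array([ 665.6, -320.3]), array([17.9, 11. ]), np.float64(77.0)] z 0.0164
[257. 424.] 417 [array([ 643.5, -479.7]), array([37.3, 18.9]), np.float64(54.0)] z 0.0173
t 33.6 pos [ 0.4638 -0.3802  0.2023] yang 78.3 tilt 0.14 gap 0.0871 F [ 0.4  0.3 -0.4] -> lin [ 0.0088 -0.003   0.1828] spin 0.000
```

Emit:
carry_out([
  {"linear":[0.009,-0.0025,0.03],"spin":0},
  {"linear":[0.009,-0.0025,0.07],"spin":0},
  {"linear":[0.009,-0.0025,0.11],"spin":0},
  {"linear":[0.009,-0.0025,0.14],"spin":0},
  {"linear":[0.009,-0.0025,0.16],"spin":0},
  {"linear":[0.009,-0.0025,0.174],"spin":0},
  {"linear":[0.009,-0.0025,0.182],"spin":0},
  {"linear":[0.009,-0.0025,0.183],"spin":0},
])

```text
time_s: 34.65
position: [0.455, -0.3818, 0.0197]
orientation: [-0.0, 0.101, 0.995, 0.0]
force: [-0.4, 0.4, 0.1]
finger_gap: 0.087
```

Emit:
carry_out([
  {"linear":[0,0,0],"spin":0},
  {"linear":[0,0,0],"spin":0},
  {"linear":[0,0,0],"spin":0},
  {"linear":[0,0,0],"spin":0},
  {"linear":[0,0,0],"spin":0},
  {"linear":[0,0,0],"spin":0},
  {"linear":[0,0,0],"spin":0},
], gripper=-1, newtons=35)

```text
time_s: 35.52
position: [0.4548, -0.3821, 0.0198]
orientation: [-0.0, 0.102, 0.995, 0.0]
force: [-0.3, 0.6, 0.9]
finger_gap: 0.0428
```

Emit:
carry_out([
  {"linear":[0,0,-0.01],"spin":0},
  {"linear":[0,0,-0.03],"spin":0},
  {"linear":[0,0,-0.06],"spin":0},
  {"linear":[0,0,-0.09],"spin":0},
  {"linear":[0,0,-0.12],"spin":0},
  {"linear":[0,0,-0.13],"spin":0},
])

```text
time_s: 36.28
position: [0.4555, -0.3831, 0.1519]
orientation: [0.001, 0.102, 0.995, -0.001]
force: [-0.3, 0.4, -2.2]
finger_gap: 0.0429
```

```bash
python3 -c "
from h import *
x=P2W(.02,.0);plan(x[0],x[1],.15,84.6)
d=cam('wrist'); cv2.imwrite('pics/w19.png',d['color'])
pads('top',zb=.04,box=(.45,.75,-.2,.2))"
```

```text
t 36.3 pos [ 0.4555 -0.3831  0.1519] yang 78.3 tilt 0.23 gap 0.0429 F [-0.3  0.4 -2.2] -> lin [-0.0605  0.4265  0.001 ] spin -0.109
[329. 211.] 474 [array([594.8, -53.3]), array([42. , 75.1]), np.float64(84.1)] z 0.0556
[286. 212.] 479 [array([594.3,  56.3]), array([42. , 74.8]), np.float64(84.5)] z 0.0558
```

View pics/w19.png

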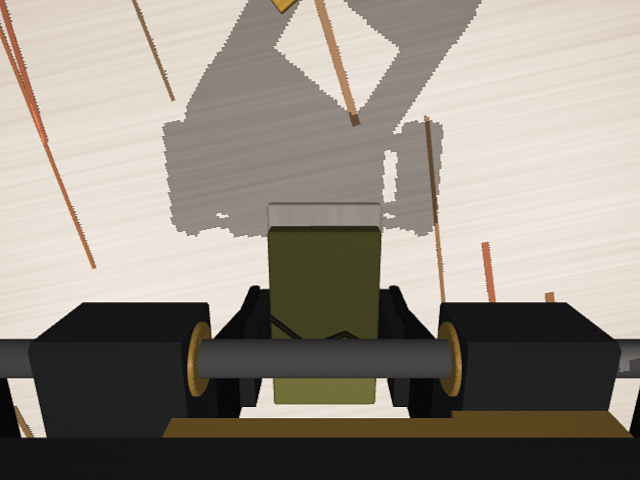

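Pad B was knocked: it is now at (594, 56) mm, still flat on the plate. The middle slot is now too narrow for the fingers, so I'll place C nearer the trough at plate (-60, -21), where the fingers clear both pads.

```bash
python3 -c "
from h import *
x=P2W(-.06,-.021);print(x,W2P(.5943,.0563),W2P(.5945,-.0525));plan(x[0],x[1],.15,84.6)"
```

```text
[0.51939001 0.0089397 ] [0.01012054 0.03319977] [ 0.02055864 -0.07509855]
t 36.4 pos [ 0.4552 -0.3826  0.1508] yang 78.3 tilt 0.13 gap 0.0429 F [-0.1  0.3 -1.4] -> lin [1.630e-02 3.965e-01 2.000e-04] spin -0.109
```

Emit:
carry_out([
  {"linear":[0.002,0.05,0],"spin":-0.01},
  {"linear":[0.004,0.1,0],"spin":-0.03},
  {"linear":[0.006,0.15,0],"spin":-0.05},
  {"linear":[0.008,0.2,0],"spin":-0.07},
  {"linear":[0.01,0.25,0],"spin":-0.09},
  {"linear":[0.012,0.3,0],"spin":-0.109},
  {"linear":[0.014,0.35,0],"spin":-0.109},
  {"linear":[0.016,0.385,0],"spin":-0.109},
])

```text
time_s: 37.38
position: [0.5161, 0.0003, 0.1483]
orientation: [-0.002, 0.047, 0.999, 0.0]
force: [0.6, -0.6, -2.6]
finger_gap: 0.0432
```

Emit:
carry_out([
  {"linear":[0,0.011,0],"spin":0},
  {"linear":[0,0.011,0],"spin":0},
  {"linear":[0,0.011,0],"spin":0},
])

```text
time_s: 37.75
position: [0.518, 0.0079, 0.1494]
orientation: [-0.0, 0.048, 0.999, -0.0]
force: [0.2, -0.6, -2.1]
finger_gap: 0.0426
```

```bash
python3 -c "
from h import *
x=P2W(-.06,-.021);plan(x[0],x[1],.0605,84.6)
pads(tag='w20',zb=.04,box=(.45,.75,-.2,.2))"
```

```text
t 37.8 pos [0.518  0.0079 0.1494] yang 84.5 tilt 0.04 gap 0.0426 F [ 0.2 -0.6 -2.1] -> lin [-0.0013  0.0012  0.0889] spin -0.002
[615. 132.] 851 [array([464.3, 173.9]), array([ 8. , 28.3]), np.float64(84.1)] z 0.0537
[427. 315.] 641 [array([567. ,  64.6]), array([19.7, 20.8]), np.float64(81.8)] z 0.055
[218. 325.] 198 [array([560.1, -62.2]), array([10.2, 11.4]), np.float64(1.5)] z 0.055
[263. 403.] 812 [array([612.6, -45.6]), array([25.2, 31.5]), np.float64(85.1)] z 0.0554
[384. 395.] 361 [array([617.1,  37.6]), array([24.3,  9.4]), np.float64(0.3)] z 0.0551
```

View pics/w20.png

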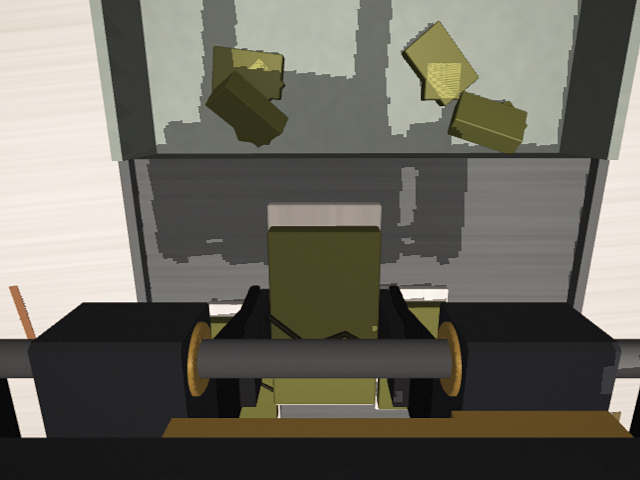

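Pad C (325,310) hangs between A (230,400) and B (425,330), both partly hidden, with the trough above. Lowering.

Emit:
carry_out([
  {"linear":[-0.001,0.001,0.02],"spin":0},
  {"linear":[-0.001,0.001,0.04],"spin":0},
  {"linear":[-0.001,0.001,0.06],"spin":0},
  {"linear":[-0.001,0.001,0.075],"spin":0},
  {"linear":[-0.001,0.001,0.084],"spin":0},
  {"linear":[-0.001,0.001,0.088],"spin":0},
  {"linear":[-0.001,0.001,0.0885],"spin":0},
])

```text
time_s: 38.67
position: [0.5194, 0.0098, 0.0613]
orientation: [0.0, 0.047, 0.999, -0.0]
force: [-0.5, -0.1, -2.0]
finger_gap: 0.043
```

Emit:
carry_out([
  {"linear":[0,0,0],"spin":0},
  {"linear":[0,0,0],"spin":0},
  {"linear":[0,0,0],"spin":0},
  {"linear":[0,0,0],"spin":0},
], gripper=0.3)

```text
time_s: 39.17
position: [0.5194, 0.0099, 0.0615]
orientation: [0.0, 0.047, 0.999, -0.0]
force: [-0.6, 0.3, -0.4]
finger_gap: 0.0563
```

Emit:
carry_out([
  {"linear":[0,0,-0.01],"spin":0},
  {"linear":[0,0,-0.03],"spin":0},
  {"linear":[0,0,-0.06],"spin":0},
  {"linear":[0,0,-0.1],"spin":0},
  {"linear":[0,0,-0.15],"spin":0},
  {"linear":[0,0,-0.2],"spin":0},
  {"linear":[0,0,-0.22],"spin":0},
])

```text
time_s: 40.05
position: [0.5204, 0.0097, 0.2853]
orientation: [0.003, 0.047, 0.999, -0.0]
force: [0.3, 0.6, 0.5]
finger_gap: 0.0566
```

```bash
python3 -c "
from h import *
plan(.52,.359,.28,-5)
pads(tag='w21',zb=.04,box=(.45,.75,-.2,.2))"
```

```text
t 40.0 pos [0.5204 0.0097 0.2853] yang 84.6 tilt 0.38 gap 0.0566 F [0.3 0.6 0.5] -> lin [0.0335 0.3477 0.0049] spin 1.563
[510. 122.] 309 [array([464., 174.]), array([ 7.2, 28.1]), np.float64(83.9)] z 0.0537
[325. 202.] 3782 [array([518.5,  10. ]), array([42.2, 73.5]), np.float64(84.4)] z 0.0552
[381. 273.] 3093 [array([593.9,  57.4]), array([42.3, 74.5]), np.float64(84.8)] z 0.0552
[269. 283.] 2914 [array([594.2, -52.1]), array([42. , 74.7]), np.float64(84.4)] z 0.0553
```

View pics/w21.png

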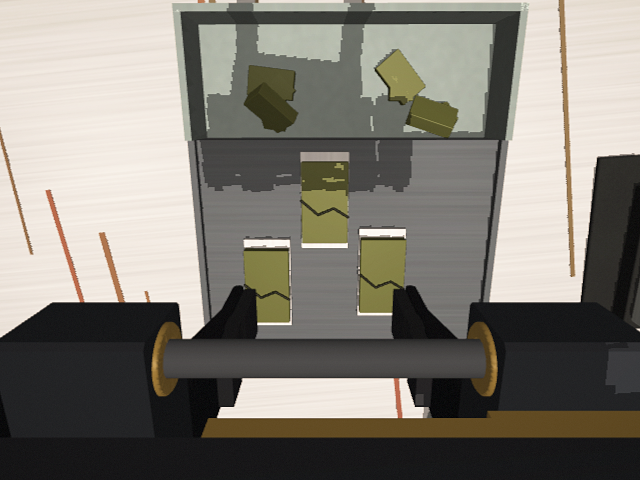

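All three pads lie flat without overlap, at (325,202), (381,273) and (269,283), and the chips are in the trough. Before triggering I'll check for a fourth pad anywhere, since the first scene picture showed an olive object at (20,12).

```bash
python3 -c "
from h import *
d=dict(np.load('scene0.npz')); P=pts(d); print([np.round(P[v,u],3) for u,v in [(20,12),(12,10),(30,16),(60,60),(20,25)]])
cv2.imwrite('pics/s0c.png',cv2.resize(d['color'][0:120,0:160],None,fx=5,fy=5,interpolation=cv2.INTER_CUBIC))"
```

```text
[array([ 0.213, -1.294,  0.226]), array([ 0.215, -1.33 ,  0.226]), array([ 0.209, -1.255,  0.22 ]), array([ 0.21 , -1.199,  0.086]), array([ 0.225, -1.308,  0.186])]
```

View pics/s0c.png

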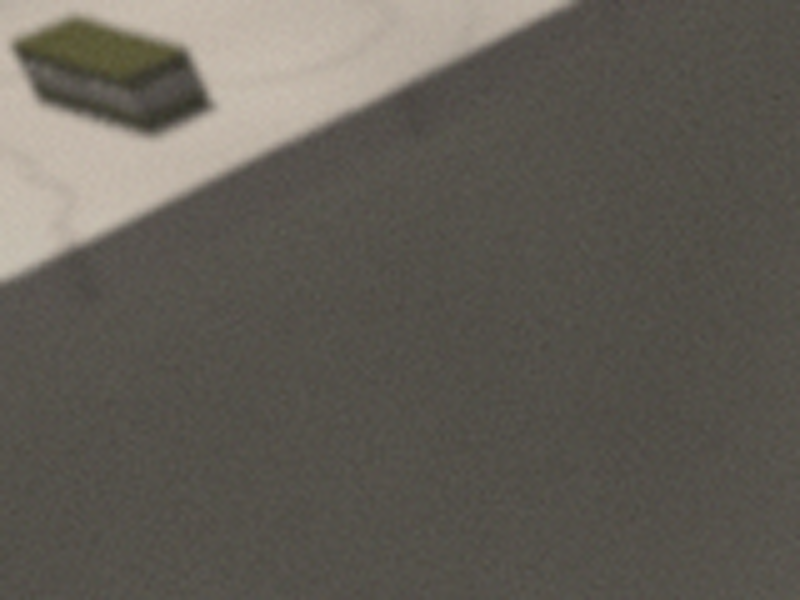

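It sits on another surface 1.3 m away, out of reach and without a steel-edged crack pattern, so it is scenery. On to the trigger: I'll close the gripper and push the trigger's front face with the fingertips.

Emit:
carry_out([
  {"linear":[0.004,0.045,0],"spin":0},
  {"linear":[0.008,0.09,0],"spin":-0.01},
  {"linear":[0.01,0.14,0],"spin":-0.02},
  {"linear":[0.01,0.19,0],"spin":-0.03},
  {"linear":[0.008,0.24,0],"spin":-0.033},
  {"linear":[0.005,0.29,0],"spin":-0.033},
  {"linear":[0.002,0.325,0],"spin":-0.033},
  {"linear":[0.0,0.343,0],"spin":-0.033},
], gripper=-1, newtons=20)

```text
time_s: 41.1
position: [0.5511, 0.3529, 0.2804]
orientation: [-0.001, 0.03, 1.0, -0.0]
force: [-1.0, -0.4, 0.7]
finger_gap: 0.0
```

```bash
python3 -c "
from h import *
plan(.486,.3545,.172,86.5)
d=cam('wrist'); cv2.imwrite('pics/w22.png',d['color']); P=pts(d); z=P[...,2]
for lo,hi in ((.165,.2),(.12,.18)):
  m=(P[...,0]>.35)&(P[...,0]<.5)&(P[...,1]>.3)&(P[...,1]<.42)&(z>lo)&(z<hi)
  n,l,st,c=cv2.connectedComponentsWithStats(m.astype(np.uint8))
  for i in range(1,n):
    if st[i,4]>200: print(lo,np.round(c[i]),rectof(P[l==i]),np.median(z[l==i]))
d=cam('top'); cv2.imwrite('pics/t22.png',d['color'])
"
```

```text
t 41.1 pos [0.5511 0.3529 0.2804] yang 86.6 tilt 0.08 gap 0.0000 F [-1.  -0.4  0.7] -> lin [ 0.065  -0.0022  0.1085] spin 0.001
0.165 [324.  12.] [array([421. , 360.3]), array([27.6,  9. ]), np.float64(86.2)] 0.18662195043355542
0.165 [325.  83.] [array([455.2, 358.6]), array([22., 10.]), np.float64(87.1)] 0.17177117884854973
0.12 [324.  29.] [array([422.3, 360.3]), array([27.9,  6.3]), np.float64(87.1)] 0.1547864184098597
0.12 [325.  85.] [array([455.2, 358.6]), array([22., 10.]), np.float64(87.0)] 0.17160141473468976
```

View pics/w22.png

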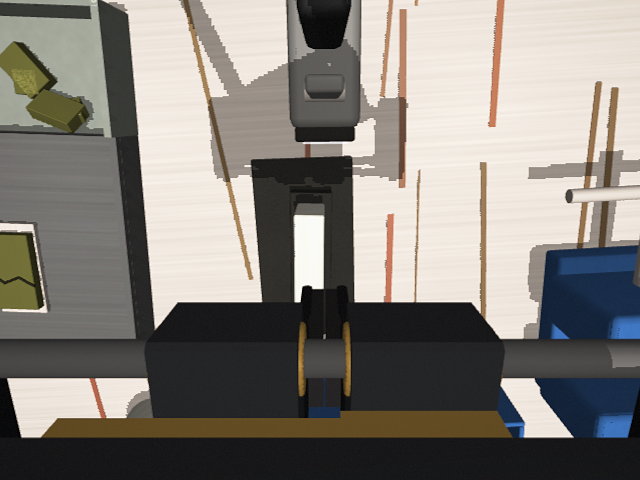

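View pics/t22.png

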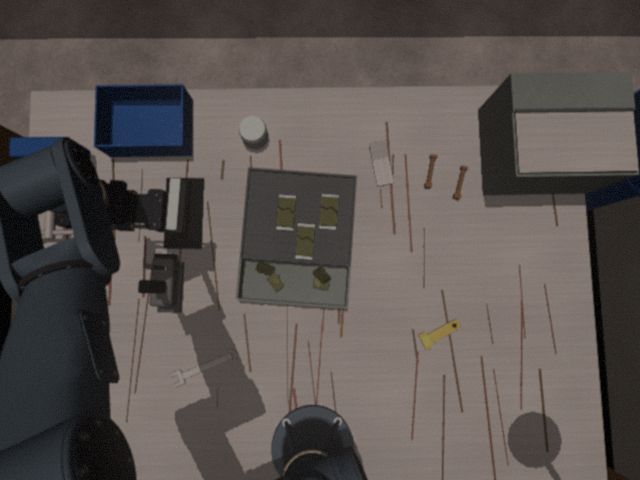

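Trigger top at (325,83) → world (455, 359), 172 mm high. On the plate: three pads at top (286,211), (329,211) and (305,241), no other pads in view. Descending in front of the trigger.

Emit:
carry_out([
  {"linear":[0.03,0.0005,0.01],"spin":0},
  {"linear":[0.055,0.0005,0.03],"spin":0},
  {"linear":[0.061,0.0005,0.055],"spin":0},
  {"linear":[0.061,0.0005,0.08],"spin":0},
  {"linear":[0.061,0.0005,0.098],"spin":0},
  {"linear":[0.061,0.0005,0.108],"spin":0},
  {"linear":[0.061,0.0005,0.108],"spin":0},
])

```text
time_s: 42.08
position: [0.4907, 0.3544, 0.1728]
orientation: [-0.001, 0.031, 1.0, -0.001]
force: [0.2, -1.1, -0.3]
finger_gap: 0.0005
```

```bash
python3 -c "
from h import *
plan(.4735,.358,.172,86.5)
d=cam('wrist'); cv2.imwrite('pics/w23.png',d['color'])
"
```

```text
t 42.1 pos [0.4907 0.3544 0.1728] yang 86.4 tilt 0.10 gap 0.0005 F [ 0.2 -1.1 -0.3] -> lin [0.0173 0.0025 0.0008] spin -0.002
```

View pics/w23.png

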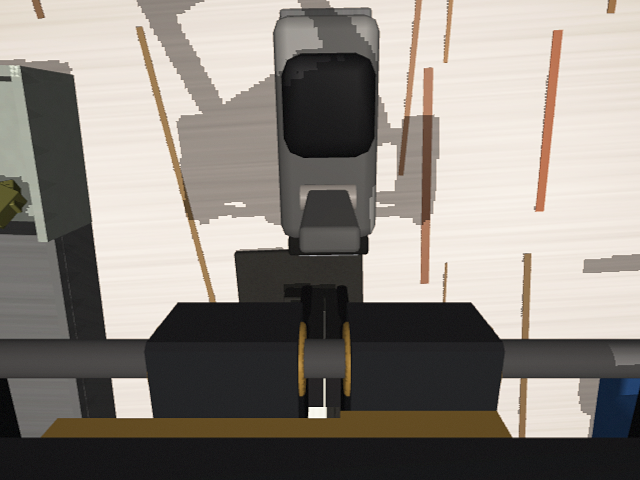

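The trigger (330,225) is lined up with the closed fingers (325,300). Pushing.

Emit:
carry_out([
  {"linear":[0.008,0.002,0],"spin":0},
  {"linear":[0.016,0.002,0],"spin":0},
  {"linear":[0.022,0.002,0],"spin":0},
  {"linear":[0.027,0.002,0],"spin":0},
  {"linear":[0.032,0.002,0],"spin":0},
  {"linear":[0.036,0.002,0],"spin":0},
])

```text
time_s: 42.88
position: [0.4572, 0.3599, 0.1737]
orientation: [0.003, 0.031, 1.0, 0.0]
force: [6.9, -2.1, -3.0]
finger_gap: 0.0004
```

Emit:
carry_out([
  {"linear":[0.002,0,0],"spin":0},
  {"linear":[0.003,0,0],"spin":0},
  {"linear":[0.004,0,0],"spin":0},
  {"linear":[0.004,0,0],"spin":0},
])

```text
time_s: 43.38
position: [0.4542, 0.3602, 0.1736]
orientation: [0.003, 0.031, 1.0, 0.001]
force: [7.4, -1.1, -2.7]
finger_gap: 0.0007
```

```bash
python3 -c "
from h import *
plan(.4735,.358,.172,86.5)
d=cam('wrist'); cv2.imwrite('pics/w24.png',d['color']); P=pts(d);z=P[...,2]
m=(P[...,0]>.38)&(P[...,0]<.5)&(P[...,1]>.3)&(P[...,1]<.42)&(z>.15)&(z<.182)
n,l,st,c=cv2.connectedComponentsWithStats(m.astype(np.uint8))
for i in range(1,n):
    if st[i,4]>200: print(np.round(c[i]),rectof(P[l==i]),np.median(z[l==i]))
"
```

```text
t 43.4 pos [0.4542 0.3602 0.1736] yang 86.5 tilt 0.39 gap 0.0007 F [ 7.4 -1.1 -2.7] -> lin [-0.0194 -0.001   0.0017] spin -0.000
[319. 174.] [array([395.8, 361.6]), array([24.3,  2.1]), np.float64(87.1)] 0.16847908181573457
[322. 291.] [array([439.6, 359.2]), array([21.8, 18.8]), np.float64(87.9)] 0.1697364133552501
```

View pics/w24.png

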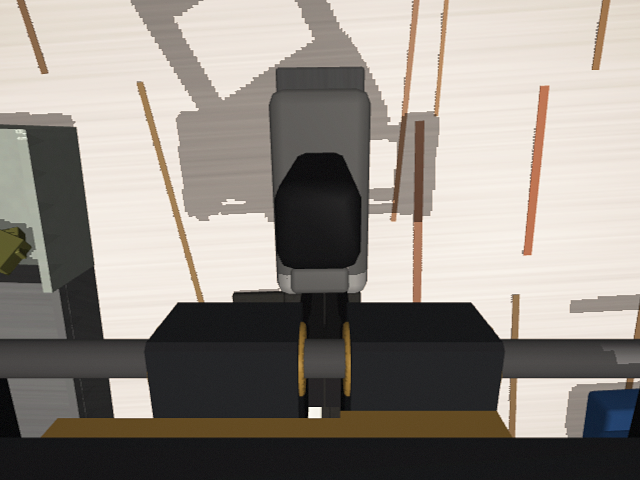

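Trigger part way, force 7.4 N. Continuing until the stop.

Emit:
carry_out([
  {"linear":[0.002,0,0],"spin":0},
  {"linear":[0.004,0,0],"spin":0},
  {"linear":[0.004,0,0],"spin":0},
])

```text
time_s: 43.8
position: [0.4508, 0.3606, 0.1738]
orientation: [0.004, 0.031, 1.0, 0.001]
force: [8.9, -1.2, -3.4]
finger_gap: 0.0005
```

Emit:
carry_out([
  {"linear":[0.002,0,0],"spin":0},
  {"linear":[0.003,0,0],"spin":0},
  {"linear":[0.003,0,0],"spin":0},
])

```text
time_s: 44.18
position: [0.4494, 0.3609, 0.1741]
orientation: [0.006, 0.031, 1.0, 0.001]
force: [10.5, -1.8, -3.1]
finger_gap: 0.0003
```

Emit:
carry_out([
  {"linear":[0.001,0,0],"spin":0},
  {"linear":[0.002,0,0],"spin":0},
  {"linear":[0.002,0,0],"spin":0},
])

```text
time_s: 44.55
position: [0.449, 0.3611, 0.1744]
orientation: [0.008, 0.03, 1.0, 0.001]
force: [13.5, -3.5, -4.4]
finger_gap: 0.0005
```

Emit:
carry_out([
  {"linear":[0.002,0,0],"spin":0},
  {"linear":[0.003,0,0],"spin":0},
  {"linear":[0.003,0,0],"spin":0},
  {"linear":[0.003,0,0],"spin":0},
])

```text
time_s: 45.05
position: [0.4486, 0.3614, 0.1749]
orientation: [0.01, 0.03, 0.999, 0.002]
force: [17.7, -4.5, -5.6]
finger_gap: 0.0005
```

```bash
python3 -c "
from h import *
plan(.50,.357,.172,86.5)
d=cam('scene'); P=pts(d); cv2.imwrite('pics/s25.png',cv2.resize(d['color'][200:340,430:590],None,fx=4.5,fy=4.2,interpolation=cv2.INTER_CUBIC))
pads('top',zb=.04,box=(.45,.75,-.2,.2))
"
```

```text
t 45.0 pos [0.4486 0.3614 0.1749] yang 86.5 tilt 1.18 gap 0.0005 F [17.7 -4.5 -5.6] -> lin [-0.0515 -0.0013  0.0039] spin 0.001
[329. 211.] 473 [array([594.4, -53.1]), array([42.1, 73.7]), np.float64(84.7)] z 0.0557
[286. 212.] 473 [array([594.3,  56.5]), array([42.1, 73.9]), np.float64(85.0)] z 0.056
[305. 241.] 487 [array([519.3,   9. ]), array([42. , 74.3]), np.float64(84.5)] z 0.056
```

View pics/s25.png

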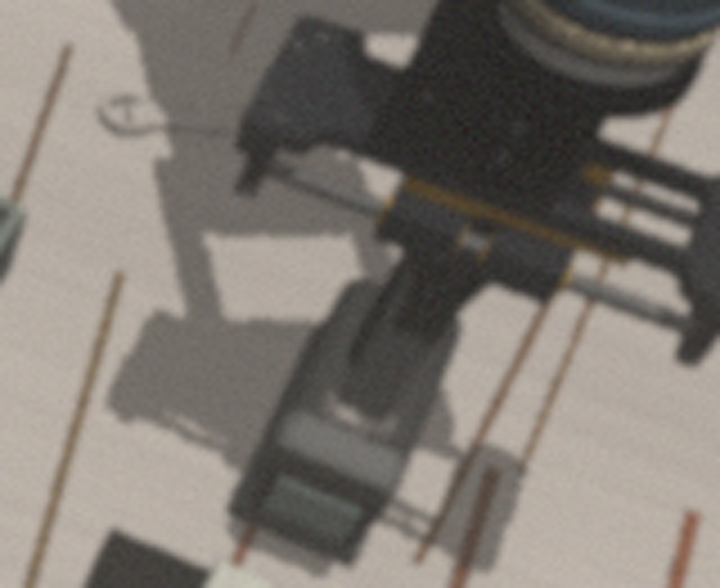

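The TCP stalls at 0.4486 (0.4487 computed for a full squeeze) with force rising to 18 N, so it is against the stop. All pads are still on the plate. Backing off and lifting.

Emit:
carry_out([
  {"linear":[-0.01,0,0],"spin":0},
  {"linear":[-0.025,-0.001,0],"spin":0},
  {"linear":[-0.04,-0.001,0],"spin":0},
  {"linear":[-0.055,-0.001,0],"spin":0},
  {"linear":[-0.06,-0.001,-0.03],"spin":0},
  {"linear":[-0.06,-0.001,-0.07],"spin":0},
  {"linear":[-0.06,-0.001,-0.11],"spin":0},
  {"linear":[-0.06,-0.001,-0.12],"spin":0},
])

```text
time_s: 46.15
position: [0.4994, 0.3565, 0.2953]
orientation: [0.001, 0.031, 1.0, 0.001]
force: [0.6, 0.6, 0.3]
finger_gap: -0.0
```

Emit:
carry_out([
  {"linear":[-0.04,0,0],"spin":0},
  {"linear":[-0.04,0,0],"spin":0},
  {"linear":[-0.04,0,0],"spin":0},
  {"linear":[-0.04,0,0],"spin":0},
])

```text
time_s: 46.65
position: [0.5375, 0.3535, 0.2922]
orientation: [-0.001, 0.031, 1.0, -0.001]
force: [0.0, 0.5, 0.2]
finger_gap: 0.0003
```

```bash
python3 -c "
from h import *
plan(.50,.357,.172,86.5)
d=cam('wrist'); cv2.imwrite('pics/w26.png',d['color']); P=pts(d);z=P[...,2]
m=(P[...,0]>.42)&(P[...,0]<.5)&(P[...,1]>.3)&(P[...,1]<.42)&(z>.15)&(z<.182)
print('trigger',rectof(P[m]),np.median(z[m]))
m=biggest((z>.065)&(z<.09)&(P[...,0]>.5)&(P[...,0]<.72)&(P[...,1]>.28)&(P[...,1]<.4)); print('ridge',rectof(P[m]),np.median(z[m]))
pads('top',zb=.04,box=(.45,.75,-.2,.2),tag='t26')
d0=dict(np.load('top0.npz'));d=cam('top')
P=pts(d);hsv=cv2.cvtColor(d['color'],cv2.COLOR_BGR2HSV); ol=(hsv[...,0]>20)&(hsv[...,0]<40)&(hsv[...,1]>90)&(P[...,0]<.475)&(P[...,1]>-.15)&(P[...,1]<.2)
Q=P[ol]; L=np.array([W2P(*q[:2]) for q in Q]); print('chips z max',np.percentile(Q[:,2],99),'px',L[:,0].min(),L[:,0].max(),'py',L[:,1].min(),L[:,1].max())
df=np.abs(d['color'][130:360,365:480].astype(int)-d0['color'][130:360,365:480]).max(-1)>60; print('diff px',df.sum(),np.argwhere(df).mean(0)[::-1]+[365,130] if df.any() else '')
"
```

```text
t 46.6 pos [0.5375 0.3535 0.2922] yang 86.5 tilt 0.18 gap 0.0003 F [0.  0.5 0.2] -> lin [0.0373 0.0013 0.1203] spin -0.000
trigger [array([440.2, 360.8]), array([40. , 27.1]), np.float64(0.3)] 0.17166675612301338
ridge [array([587.3, 337.3]), array([26. , 73.9]), np.float64(85.8)] 0.07708744953282226
[329. 211.] 465 [array([595.3, -52.9]), array([41.8, 75. ]), np.float64(84.9)] z 0.0559
[286. 212.] 473 [array([594.6,  56.3]), array([42. , 73.9]), np.float64(84.9)] z 0.0558
[305. 241.] 488 [array([519.4,   9. ]), array([42.1, 74.9]), np.float64(84.8)] z 0.0559
chips z max 1.1692436507523158 px -0.3541996652748908 -0.1200584958153164 py -0.0865651369940141 0.14337325299794146
diff px 1164 [440.72594502 239.87285223]
```

View pics/t26.png

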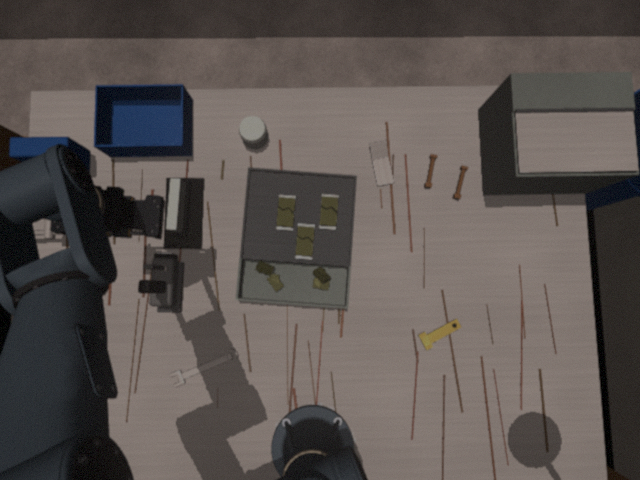

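View pics/w26.png

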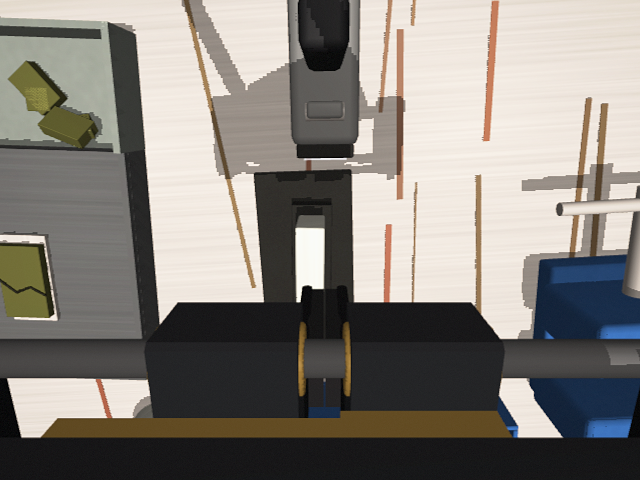

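The trigger's front edge is back at x≈460 mm, as it was when released. The pads are flat at top (286,212), (329,211) and (305,241). The chips are in the trough, the scraper is on its mat, and the pins (431,170)/(460,182), gauge (440,333) and bent plate (382,165) are where they started. Handing in.

```bash
python3 -c "
from h import *
print(ctrl.sign_off())"
```

```text
the job is handed in; nothing more can be done
None
```

The job is done and handed in at about 47 s on the robot's clock; the hand-in gives no verdict.

**What I did:**
- **Chips:** two wipes with the scraper pushed all four chips into the trough, and the fingers never went near them.
- **Scraper:** it is back upright on its mat, about 9 mm along and 7 mm across from the mat's middle.
- **Pads:** the three cracked pads lie lining-up on the plate, none overlapping.
- **Trigger:** I pushed it with the closed fingers until it stalled against its stop. I then backed off and it sprang back.

**Last checks:**
- **Pads:** lining tops measure about 56 mm high, as they should on the plate, and all three are within the allowed area.
- **Trigger:** it stalled within 0.1 mm of the position I worked out for a full squeeze, at 18 N. Afterwards its front edge read 460 mm, the same as when released.
- **Left alone:** the bent plate, pins and gauge look unmoved in the top view.
- **Robot:** it ended clear of everything, with no contact force.

**What went differently or disagreed:**
- **Knocked pad:** the second pad was knocked about 44 mm across the plate while I was fetching the third. It stayed flat on the plate, so I placed the third pad nearer the trough instead of between the other two.
- **Chip height:** the last height reading for the chips was spoiled by stray pixels. I relied on the earlier reading (tops at or below 40 mm) and on their positions: all were past the plate edge and in the trough in the final pictures.
- **Automatic image comparison:** the automatic check for moved objects was no use, because the pads taken from that area also changed the picture.

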